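Nest turned wooden lids in their carrier and snap the hold-down bar on

ROBOT

A 6-joint arm with a two-finger parallel gripper is mounted at the origin on a cart in front of the work surface, level with it; the furniture and walls round the work are solid. World frame = base frame: x ahead of the robot, y to its left, z up, the work surface at z = 0. Lengths are in m, angles in degrees, forces in N, time in s.
With the tool pointing down it reaches from about 0.3 to 0.75 m from the base axis. Payload 8.5 kg.
Tool frame: the origin (TCP) lies at the very end of the fingers, on their centre line; the grasp point (between the pads) lies 19 mm behind it (env.grip_depth is the z of the grasp point in the tool frame, in m); z points along the fingers, y is the direction in which the jaws open and shut (so a half turn about z gives the same grasp; the last joint's range is limited). The gripper opens to 85 mm and grips with 20 to 120 N. Pads are 22 mm wide; open, the fingers measure 114 mm over their backs; the gripper's body (76 mm by 85 mm) begins 54 mm behind the grasp point. The pads swing forward as they close: fully open they stand 13 mm farther back than shut.
Start: joints at [54.185, 21.807, 74.336, -0, 83.858, -12.336], TCP at [0.219, 0.504, 0.231] pointing down, gripper open.
Joint ranges: [-178.18, 178.18], [-50.72, 133.34], [12.68, 142.11], [-81.47, 261.47], [9.98, 163.14], [-165.26, 165.26]. Speed limits (degrees/s): [136.94, 136.94, 180, 180, 180, 180].

INTERFACE

Orientations are given as a 3x3 rotation matrix whose columns are the frame's x, y, z axes.
In Python, from rig import env gives the robot as it stands.
- The arm moves only by the tool apply_moves, never from a script. Its argument "plan" is a list of rows, each an object of numbers: "tx", "ty", "tz": the shift along the world's x, y, z in mm; "rx", "ry", "rz": the turn, a rotation vector about the world's x, y, z in rad; "jaw": the opening, from -1 (shut) to 1 (fully open). A call has 1 to 12 rows; each row is the pose to reach, as a shift and turn from the pose measured when the call began; what a row does not reach only later rows make up. A row lasts 1/10 s, in which the tool goes at most 50 mm and 8.59 degrees, less where a joint would pass 70% of its speed; a pose out of reach is approached as far as the arm can. A call with a gripper value outside its range is refused whole. The fingers move at their own pace and stop on an object; "grip_force" is the grip in N (left out, the last holds). Time passes only in rows, so rows that repeat a pose let the fingers close. It gives the time, the measured TCP pose, the force and the opening at its end, in the units of the state.
- env.observe(): the state, without advancing time (a new reading comes with each control period).
- env.get_image(name): name is "side" or "top" or "wrist"; returns a dict with "image" (480x640x3 uint8, red, green, blue), "intrinsics" (3x3 intrinsics, pixels), "world_from_camera" (4x4, takes a point from camera to world coordinates). Camera axes: x right, y up, looking along -z (the intrinsics and any distortion apply to the point x, -y, -z); pixel columns grow to the right and rows downward; lengths in m; the calibration is good to about 2 mm. The wrist camera is an equidistant fisheye: a pixel r from the principal point sees the ray r / f radians off the axis. A picture is of the moment at which its call begins. There is no depth.
- env.close_job(): hands the job in, once; it reports no verdict.
The state is a dict: "time_s": time; "q": joint angles; "qvel": joint speeds; "joint_efforts": joint torques, N m; "position": TCP position; "tool_rot": TCP orientation; "ft_force": force on the tool from outside, world axes, zero at the start; "wrist_torque": the same for the moment, N m; "grip_width": finger opening in m.
Only numpy, scipy, OpenCV 4.12 (cv2) and the standard library are available. Lean on these libraries where they do the work, as an engineer would, in place of code of your own. Each camera call takes 0.05 s, during which the arm holds its last target.

TASK

Pack the turned lids for market: take the medium lid off its sloping drying easel and set it hollow side up, level and centred inside the large lid in the carrier, then set the small lid inside the medium one likewise; set them down gently, never drop one. Then lay the hold-down bar, grip upwards, across the carrier and press it straight down until both spring hooks have snapped over its ends; let go, and leave the goods round about where they stand.

Things in the scene. Friction and masses are not known exactly. Their poses are not given: they have to be found in the camera images.
- large_lid: Large turned domed wooden lid, 160 mm across, 57 mm tall, standing hollow side up in the carrier (loose). Wall 6 mm; button 56 mm across, 12 mm high; flat inner floor 64 mm across, 20 mm above the origin. All lids: origin at the centre of the flat face of the low round button (lowest point when hollow side up), z out of the hollow, round about z.
- medium_lid: Medium lid, 116 mm across, 57 mm tall, 0.12 kg, leaning about 35 deg on its easel, hollow up and to the front. Wall 6 mm, straight for 22 mm below the rim: pinch it there, one finger inside, tool along the lid's -z. Rim 57 mm above the origin; button 42 mm across; floor 54 mm across, 20 mm up. Nested: origin and rim 20 mm above the large lid's, 16 mm gap round it. Axes as the large lid's.
- small_lid: Small lid, 80 mm across, 53 mm tall, 0.07 kg, leaning about 35 deg on its easel, hollow up and to the front. Wall 6 mm, straight for 22 mm below the rim; pinch it like the medium lid. Rim 53 mm above the origin; button 32 mm across, 12 mm high. Nested: origin 20 mm, rim 16 mm above the medium lid's, 12 mm gap round it. Axes as the large lid's.
- medium_easel: Fixed plywood drying easel: 124x112 mm board sloping 35 deg down to its front (-x, towards the robot); two 10 mm dowels, 50 mm long, square on the board at its lower half, 34 mm either side of the middle, stop the lid. Origin on the table under the board's middle, z up; the lid's origin lies 50 mm above it; upper edge of the board 51 mm behind, 86 mm high. Draw the lid off along its own z.
- small_easel: The same easel for the small lid, its dowels 26 mm either side of the middle. Either easel may stand left or right.
- carrier: Fixed carrier: base 112x236 mm, top 15 mm above the table, seat ring holding the large lid in the middle; two wooden posts (34 mm wide) at y=+-90 mm, tops 112 mm above the table; black spring hooks just outside at y=+-99 mm, 151 mm high. Origin on the table under its middle, z up, y through posts and hooks. Nested small lid's rim is 108 mm up; the bar's underside seats on the posts at 112 mm.
- hook_left (a joint): Outward bend (rad) of the spring hook on the carrier's +y side, pivot 15 mm above the table; 0 = upright, home. Nose 24 mm wide (x), stands 5 mm inwards, flat underside 127 mm above the table, sloping lead-in above it to 151 mm. The bar bends it about 0.05 rad in passing; both hooks together resist with roughly 5 to 15 N.
- hook_right (a joint): The same for the hook on the carrier's -y side.
- hold_bar: Wooden hold-down bar lying on the table right way up, 28x196x14 mm, long along its y, 0.14 kg; in the middle a dark raised grip, 24 (x) by 66 (y) mm, 14 to 40 mm above the underside. Origin at the centre of the underside, z up. Seated, its ends clear the hooks' shanks by 1 mm; either end may go to either hook.
- beech_spatula: Bystander: pale wooden spatula, 120x26x6 mm, origin under it.
- beech_jar: Bystander: pale turned jar with a knob, 47x47x73 mm, origin under it.
- sanding_block: Bystander: cork sanding block, 39x65x28 mm, origin under it.

How it is judged (in metres and radians):
On the way, in this order (a step that is already met when the one before it is completed fails the run):
1. the medium lid stands hollow side up, level and centred inside the large lid, released (horizontal distance between medium_lid and large_lid below 0.012 m and z of medium_lid in the frame of large_lid between 0.016 and 0.024 m and angle between medium_lid's own z axis and vertical below 0.07 rad and contact force between medium_lid and the fingers below 0.1 N), for 0.2 s.
2. the small lid stands hollow side up, level and centred inside the medium lid, released (horizontal distance between small_lid and medium_lid below 0.012 m and z of small_lid in the frame of medium_lid between 0.016 and 0.024 m and angle between small_lid's own z axis and vertical below 0.07 rad and contact force between small_lid and the fingers below 0.1 N), for 0.2 s.
3. the bar sits down on both posts with both hooks snapped back over its ends (z of hold_bar in the frame of carrier between 0.109 and 0.115 m and x of hold_bar in the frame of carrier between -0.012 and 0.012 m and angle between hold_bar's own z axis and vertical below 0.06 rad and angle between the y axis of hold_bar and the y axis of carrier, either way round below 0.12 rad and value of joint each of hook_left, hook_right below 0.03 rad), for 0.2 s.
At the end, for the whole second after the job is handed in: Large lid in the carrier's seat, medium in large, small in medium: each hollow up, down on its floor (4 mm), centred within 12 mm, level within 4 deg; bar grip up on both posts (3 mm; 12 mm crosswise; 7 deg) under both hooks, these within 0.03 rad of upright; all released, at rest (all of step 1 and all of step 2 and all of step 3 and horizontal distance between large_lid and carrier below 0.012 m and height (world z) of large_lid below 0.019 m and angle between large_lid's own z axis and vertical below 0.07 rad and contact force between hold_bar and the fingers below 0.1 N and linear speed of each of medium_lid, small_lid, hold_bar below 0.02 m/s); the robot touches nothing.
It fails at once if the medium lid is let fall (moves faster than 0.6 m/s with no finger on it) (linear speed of medium_lid above 0.6 m/s and contact force between medium_lid and the fingers below 0.05 N).
It fails at once if the small lid is let fall (moves faster than 0.6 m/s with no finger on it) (linear speed of small_lid above 0.6 m/s and contact force between small_lid and the fingers below 0.05 N).
It fails at once if a bystander is pushed more than 30 mm from its place (distance of any of beech_spatula, beech_jar, sanding_block from where it was at the start of the episode above 0.03 m).
It also fails if it takes over 67 s, if anything falls off the work surface, if the arm or the gripper's body presses on something with over 40 N, if the wrist force passes 120 N, or if a joint passes its speed limit or range.

## Working session

There is one attempt and no reset: what is moved stays moved. The work goes in short steps, Python scripts to look and compute and a tool call to move; the robot and the scene stay as the last step left them, time stands still between calls to the robot, and variables do not carry over. Pictures are saved under pics/ and viewed, and the job is handed in when it is done.

Besides the shell and the picture viewer there is one more tool, called after ">>>" as name(argument=value, ...) on one line, values as JSON. apply_moves: Moves the arm, as the interface text tells. Its arguments: {"type":"object","properties":{"plan":{"type":"array","items":{"type":"object","properties":{"tx":{"type":"number"},"ty":{"type":"number"},"tz":{"type":"number"},"rx":{"type":"number"},"ry":{"type":"number"},"rz":{"type":"number"},"jaw":{"type":"number"}}}},"grip_force":{"type":"number"}},"required":["plan"]}

```bash
ls; mkdir -p pics
python3 - <<'E'
from rig import env
import cv2,numpy as np
print(env.observe(), env.grip_depth)
for n in("side","top","wrist"):
    d=env.get_image(n); cv2.imwrite(f"pics/{n}0.png",d["image"][:,:,::-1]); print(n,d["intrinsics"],d["world_from_camera"], [k for k in d])
    np.savez(f"pics/{n}0.npz",**{k:v for k,v in d.items()})
E
```

```text
pics
{'time_s': 0.0, 'q': array([ 5.41866315e+01,  2.18406041e+01,  7.43849040e+01, -3.01868539e-04,
        8.38610750e+01, -1.23345881e+01]), 'qvel': array([ 0.00276161, -0.08867795,  0.11767183,  0.00293972, -0.02570873,
        0.11410117]), 'joint_efforts': array([ 5.13769410e-04, -4.48471355e+01, -2.31280929e+01, -1.46808106e-04,
        4.80116112e-03, -2.21307772e-06]), 'position': array([0.21893379, 0.50421191, 0.23071453]), 'tool_rot': array([[-9.17207775e-01,  3.98408236e-01, -8.80002019e-04],
       [ 3.98409081e-01,  9.17207008e-01, -1.22850528e-03],
       [ 3.17697395e-04, -1.47739539e-03, -9.99998858e-01]]), 'ft_force': array([0.67252423, 0.86733657, 0.12890924]), 'wrist_torque': array([-0.00728933, -0.05832602, -0.02731829]), 'grip_width': 0.08586790395030523} -0.0187
side [[463.47337905   0.         318.43894704]
 [  0.         463.47337905 247.49693394]
 [  0.           0.           1.        ]] [[ 9.99812001e-01  8.32940811e-03 -1.75095430e-02  4.90637930e-01]
 [-1.93751216e-02  3.94078745e-01 -9.18872433e-01 -1.08360818e+00]
 [-7.53524753e-04  9.19038935e-01  3.9
[... 205 characters left out ...]
2.72304416 244.17056412]
 [  0.           0.           1.        ]] [[ 0.0542837   0.97793395 -0.20173862  0.24125929]
 [-0.9985235   0.05275405 -0.01295522  0.05681926]
 [-0.00202682  0.20214401  0.97935371  1.43410908]
 [ 0.          0.          0.          1.        ]] ['image', 'intrinsics', 'world_from_camera']
wrist [[371.64829954   0.         325.60745626]
 [  0.         371.64829954 233.29756534]
 [  0.           0.           1.        ]] [[ 0.39879106 -0.86966096 -0.29095621  0.1444483 ]
 [ 0.91704085  0.37772619  0.12790232  0.53684044]
 [-0.00132987 -0.31782503  0.94814845  0.37366543]
 [ 0.          0.          0.          1.        ]] ['image', 'intrinsics', 'world_from_camera']
```

View pics/top0.png

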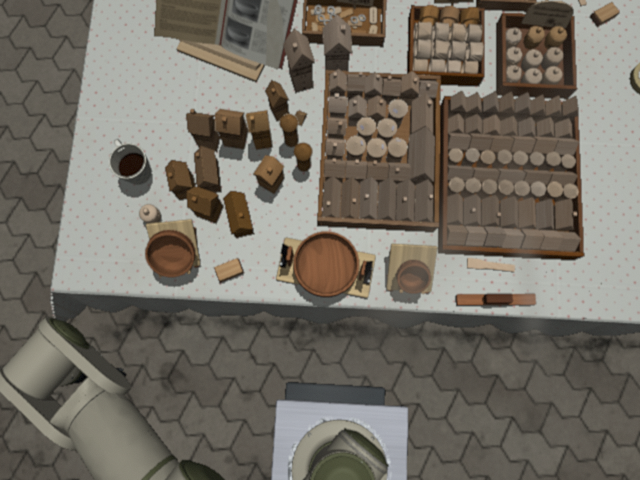

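View pics/side0.png

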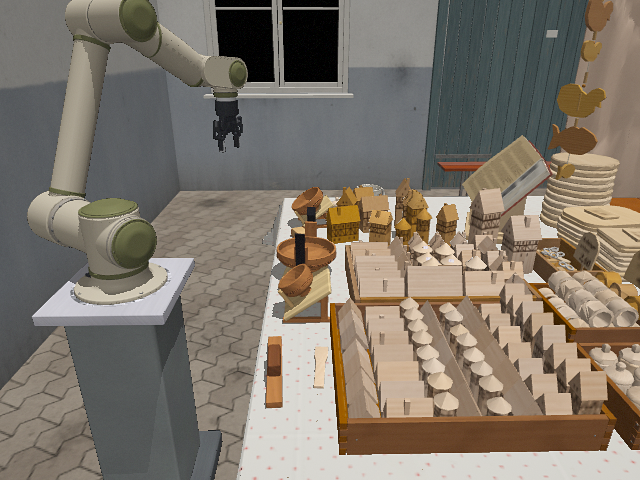

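View pics/wrist0.png

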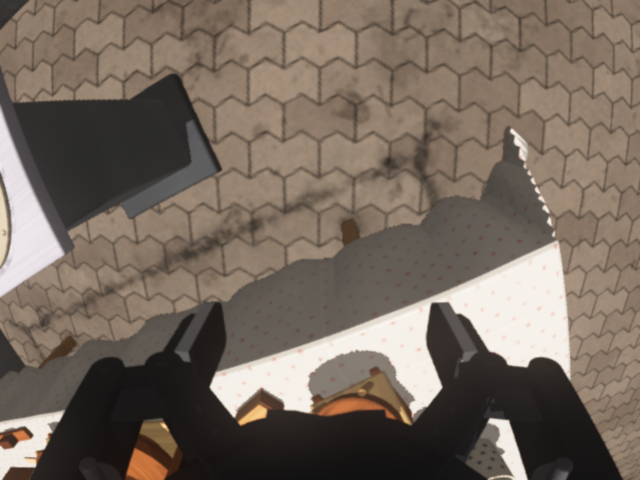

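```bash
cat > h.py <<'E'
import numpy as np,cv2
def load(n): return dict(np.load(f"pics/{n}.npz"))
def ray(d,u,v,fish=False):
    K=d["intrinsics"];W=d["world_from_camera"]
    a=np.array([(u-K[0,2])/K[0,0],(v-K[1,2])/K[1,1]])
    if fish:
        r=np.hypot(*a); s=np.sin(r)/r if r>1e-9 else 1
        p=np.array([a[0]*s,-a[1]*s,-np.cos(r)])
    else: p=np.array([a[0],-a[1],-1.])
    q=W[:3,:3]@p
    return W[:3,3],q/np.linalg.norm(q)
def atz(d,u,v,z,fish=False):
    o,r=ray(d,u,v,fish); return o+r*(z-o[2])/r[2]
def tri(rs):
    A=sum(np.eye(3)-np.outer(r,r) for o,r in rs); b=sum((np.eye(3)-np.outer(r,r))@o for o,r in rs)
    p=np.linalg.solve(A,b); return p,[np.linalg.norm((np.eye(3)-np.outer(r,r))@(p-o)) for o,r in rs]
def proj(d,P,fish=False):
    K=d["intrinsics"];W=d["world_from_camera"];P=np.atleast_2d(P)
    c=(P-W[:3,3])@W[:3,:3]; x,y,z=c[:,0],-c[:,1],-c[:,2]
    if fish:
        r=np.hypot(x,y); th=np.arctan2(r,z); s=np.where(r>1e-9,th/np.maximum(r,1e-9),1/z)
    else: s=1/z
    return np.c_[K[0,0]*x*s+K[0,2],K[1,1]*y*s+K[1,2]]
def crop(n,u0,v0,u1,v1,out,k=None,d=None):
    im=(d or load(n))["image"][v0:v1,u0:u1,::-1]; k=k or min(800/(u1-u0),600/(v1-v0))
    cv2.imwrite(out,cv2.resize(im,None,fx=k,fy=k,interpolation=cv2.INTER_CUBIC)); print("scale",k)
E
python3 - <<'E'
from h import *
crop("top0",130,200,330,320,"pics/c1.png",4); crop("top0",350,200,550,320,"pics/c2.png",4); crop("side0",250,170,350,420,"pics/c3.png")
t=load("top0")
for n,u,v,z in [("carrier",326,264,.057+.015),("medeasel",172,250,.05),("smalleasel",412,270,.05),("bar",497,299,.04),("spat",491,265,.0),("block",229,270,.028),("jar",149,212,.07)]: print(n,atz(t,u,v,z).round(3))
E
```

```text
scale 4
scale 4
scale 2.4
carrier [0.474 0.056 0.072]
medeasel [0.492 0.437 0.05 ]
smalleasel [ 0.474 -0.155  0.05 ]
bar [ 0.416 -0.364  0.04 ]
spat [ 0.506 -0.362  0.   ]
block [0.453 0.296 0.028]
jar [0.58  0.498 0.07 ]
```

View pics/c1.png

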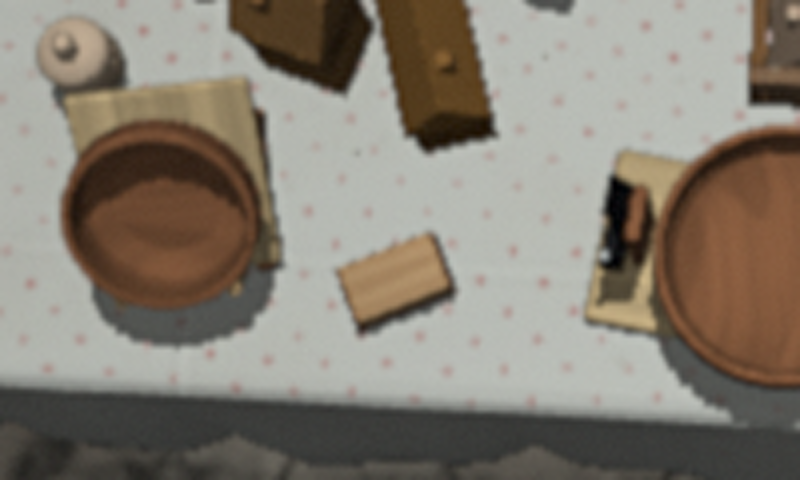

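View pics/c2.png

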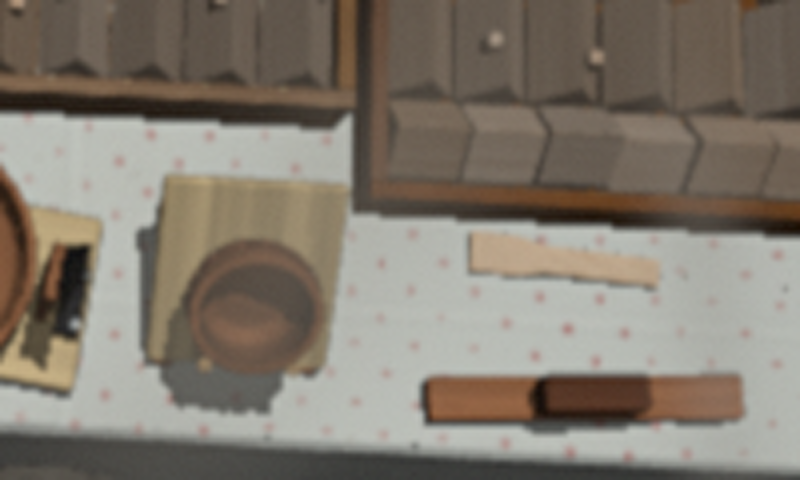

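View pics/c3.png

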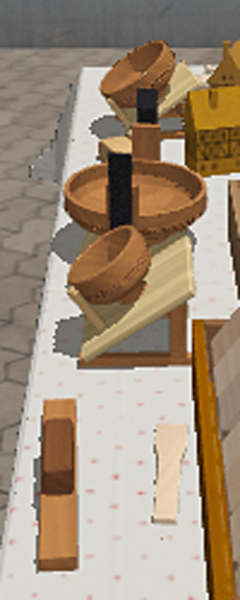

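Run:
```python
from h import *
def g(n,u0,v0,u1,v1,k,out):
    im=load(n)["image"][v0:v1,u0:u1,::-1]; im=cv2.resize(im,None,fx=k,fy=k,interpolation=cv2.INTER_CUBIC)
    for u in range((u0+9)//10*10,u1,10): cv2.line(im,(int((u-u0+.5)*k),0),(int((u-u0+.5)*k),im.shape[0]),(255,255,0) ,1); cv2.putText(im,str(u),(int((u-u0)*k),10),0,.35,(0,0,255))
    for v in range((v0+9)//10*10,v1,10): cv2.line(im,(0,int((v-v0+.5)*k)),(im.shape[1],int((v-v0+.5)*k)),(255,255,0),1); cv2.putText(im,str(v),(0,int((v-v0)*k+8)),0,.35,(0,0,255))
    return im
a=g("top0",140,215,205,285,6,0); b=g("top0",380,240,445,300,6,0)
cv2.imwrite("pics/d1.png",np.hstack([a[:360],b]))
a=g("side0",285,180,335,230,7,0); b=g("side0",270,255,335,330,7,0)
im=np.zeros((525,350+455,3),np.uint8); im[:350,:350]=a; im[:525,350:]=b
cv2.imwrite("pics/d2.png",im[:,:800])
```

```text
(no output)
```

View pics/d1.png

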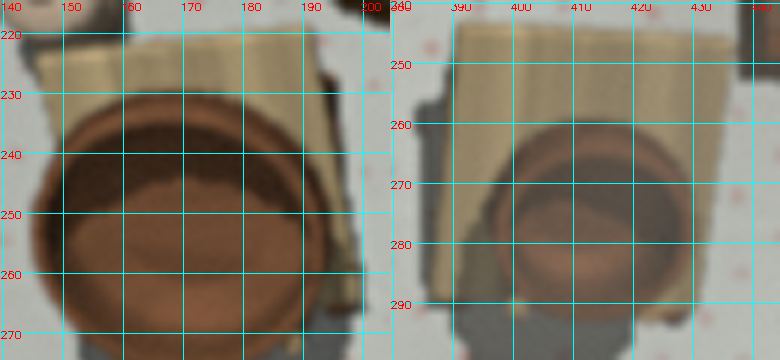

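View pics/d2.png

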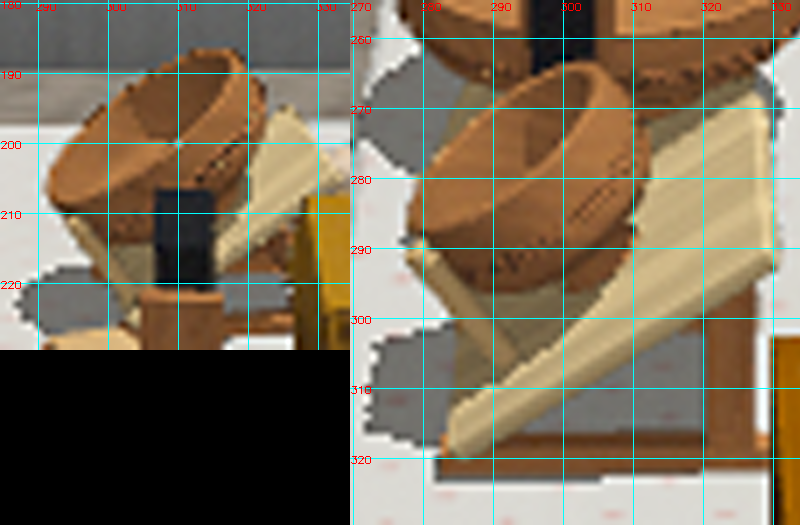

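```bash
cat >> h.py <<'E'
from scipy.optimize import least_squares
def easelR(yaw):
    c,s=np.cos(yaw),np.sin(yaw); t=np.radians(35)
    Rz=np.array([[c,-s,0],[s,c,0],[0,0,1]])
    # lid z = (-sin,0,cos)
    Ry=np.array([[np.cos(t),0,-np.sin(t)],[0,1,0],[np.sin(t),0,np.cos(t)]])
    return Rz@Ry
ph=np.linspace(0,2*np.pi,181)
def circ(o,R,r,h): return o+(np.c_[r*np.cos(ph),r*np.sin(ph),h+0*ph])@R.T
def dist(p,poly): return np.min(np.hypot(*(poly-p).T))
def draw(im,pts,off,k,col):
    q=((pts-off+.5)*k).astype(np.int32); cv2.polylines(im,[q.reshape(-1,1,2)],False,col,1)
E
cat > f.py <<'E'
from h import *
t,s=load("top0"),load("side0")
C={ "m":dict(r=.058,h=.057,T=[(144.6,251),(170,229.6),(194.6,255),(171,277),(152,235),(187,235)],S=[(291.2,206),(321,190),(315,187),(303,191),(293,200)],E=[(146.4,224),(192,219.5)]),
 "s":dict(r=.04,h=.053,T=[(396.6,277),(412,259.3),(430.2,278),(413,293.3)],S=[(278.3,284),(305,266),(300,263),(290,268),(281,277)],E=[(391.2,244.5),(437,246.2)])}
for n,c in C.items():
    def res(p):
        o=np.array([p[0],p[1],p[3]]);R=easelR(p[2]);cc=circ(o,R,c["r"],c["h"])
        a=proj(t,cc);b=proj(s,cc)
        up=[[.051,.056,.086],[.051,-.056,.086]]; cz,sz=np.cos(p[2]),np.sin(p[2]);Rz=np.array([[cz,-sz,0],[sz,cz,0],[0,0,1]])
        e=proj(t,np.array([p[0],p[1],0])+np.array(up)@Rz.T)-np.array(c["E"])
        return np.r_[[dist(q,a) for q in c["T"]],[dist(q,b) for q in c["S"]],e.ravel()]
    x0=[.49,.437,0.1,.05] if n=="m" else [.474,-.155,0,.05]
    r=least_squares(res,x0,x_scale=[.01,.01,.1,.01],diff_step=1e-4); print(n,r.x.round(4),np.degrees(r.x[2]).round(2)); print(r.fun.round(1))
    o=np.array([r.x[0],r.x[1],r.x[3]]);R=easelR(r.x[2])
    for d,nm in((t,"top0"),(s,"side0")):
        cc=proj(d,circ(o,R,c["r"],c["h"])); off=cc.mean(0).astype(int)-40
        im=cv2.resize(d["image"][off[1]:off[1]+80,off[0]:off[0]+80,::-1],None,fx=5,fy=5,interpolation=cv2.INTER_CUBIC)
        draw(im,cc,off,5,(0,255,0)); draw(im,proj(d,circ(o,R,c["r"]-.006,c["h"])),off,5,(255,255,0))
        cv2.imwrite(f"pics/o_{n}_{nm}.png",im)
cv2.imwrite("pics/o1.png",np.hstack([cv2.imread(f"pics/o_{n}_top0.png") for n in "ms"]))
cv2.imwrite("pics/o2.png",np.hstack([cv2.imread(f"pics/o_{n}_side0.png") for n in "ms"]))
E
python3 f.py
```

```text
m [0.5072 0.4323 0.1822 0.0535] 10.44
[ 0.5  1.   0.4  1.8  1.1  2.   0.2  1.9  1.4  0.4  0.9 -0.4 -0.4  0.1
 -1.6]
s [ 0.4792 -0.1517 -0.006   0.0534] -0.34
[ 0.1  2.9  0.4  0.9  0.7  1.1  0.4  0.1  0.3 -0.7 -1.3  0.1 -0.3]
```

View pics/o1.png

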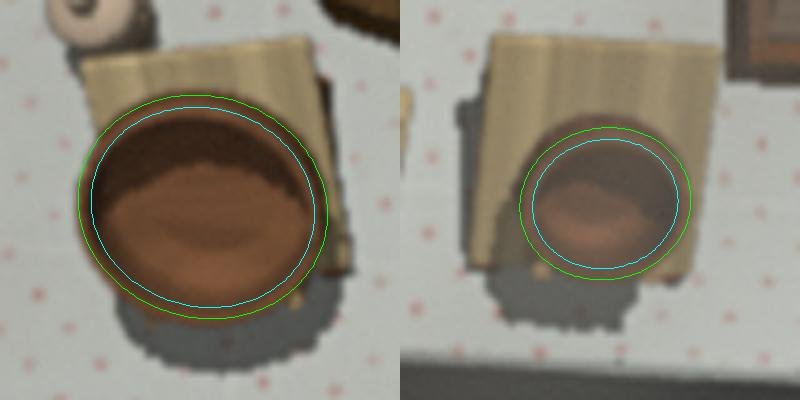

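View pics/o2.png

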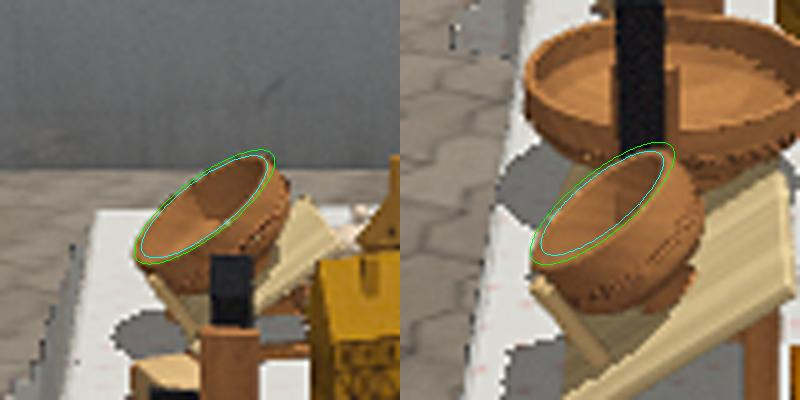

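```bash
sed -i 's/T=\[(144.6,251),(170,229.6),(194.6,255),(171,277),(152,235),(187,235)\]/T=[(144.8,253),(194.6,257),(171,277),(150,268),(189,270)]/; s/(321,190),//; s/T=\[(396.6,277),(412,259.3),(430.2,278),(413,293.3)\]/T=[(396.8,278),(430.2,280),(413,293.3)]/; s/(305,266),//' f.py; python3 f.py
```

```text
m [0.5037 0.433  0.1607 0.0507] 9.2
[ 0.2  0.1  0.2  0.7  0.2  0.8  0.8  0.6  0.6 -0.4  0.5  0.2  0.2]
s [ 0.4779 -0.1523  0.0036  0.0513] 0.2
[ 0.2  0.4  0.2  1.2  0.3  0.5  0.1 -0.7 -0.6  0.1  0. ]
```

View pics/o1.png

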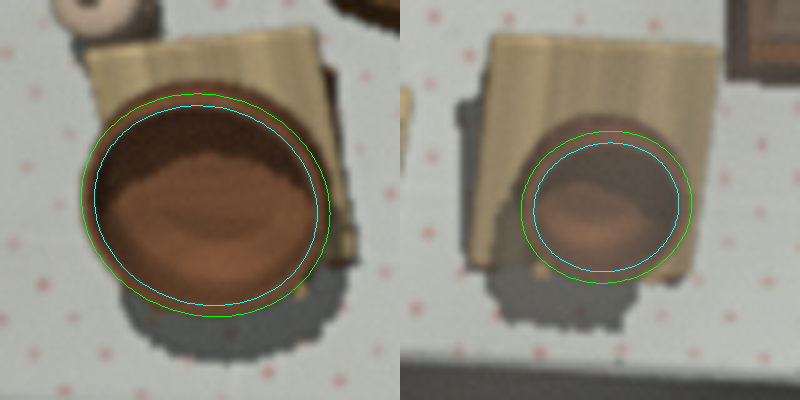

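View pics/o2.png

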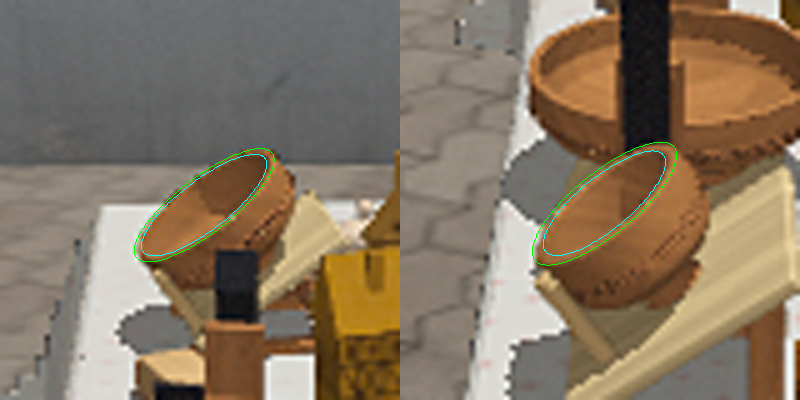

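Run:
```python
from h import *
t=load("top0")
Rz=lambda a:np.array([[np.cos(a),-np.sin(a),0],[np.sin(a),np.cos(a),0],[0,0,1]])
B=np.array([[.056,.118,.015],[-.056,.118,.015],[.056,-.118,.015],[-.056,-.118,.015]])
px=np.array([(285,238),(276.8,280),(375.8,254.5),(368,298.2)])-.0
f=lambda p:(proj(t,np.array([p[0],p[1],0])+B@Rz(p[2]).T)-px).ravel()
r=least_squares(f,[.474,.056,0]);print(r.x,r.fun.round(1),np.degrees(r.x[2]))
p=np.array([r.x[0],r.x[1],0]);c=proj(t,circ(p+[0,0,.015],np.eye(3),.08,.057));print(c.min(0),c.max(0))
im=cv2.resize(t["image"][220:310,265:385,::-1],None,fx=6,fy=6,interpolation=cv2.INTER_CUBIC)
draw(im,c,np.array([265,220]),6,(0,255,0))
for s in(1,-1):
    q=np.array([[.012,.099*s,.151],[-.012,.099*s,.151]]);draw(im,proj(t,p+q@Rz(r.x[2]).T),np.array([265,220]),6,(0,0,255))
    q=np.array([[.017,.09*s,.112],[-.017,.09*s,.112]]);draw(im,proj(t,p+q@Rz(r.x[2]).T),np.array([265,220]),6,(255,255,0))
draw(im,proj(t,p+B[[0,1,3,2,0]]@Rz(r.x[2]).T),np.array([265,220]),6,(255,0,0))
cv2.imwrite("pics/car.png",im)
im=cv2.resize(t["image"][255:310,450:545,::-1],None,fx=8,fy=8,interpolation=cv2.INTER_CUBIC);cv2.imwrite("pics/bar.png",im)
```

```text
[ 0.47494544  0.05484043 -0.13573952] [-0.3 -0.6 -1.1  0.4  0.6  0.1  0.8  0. ] -7.7773015620695825
[293.34072378 231.2913268 ] [359.69547747 296.72753505]
```

View pics/car.png

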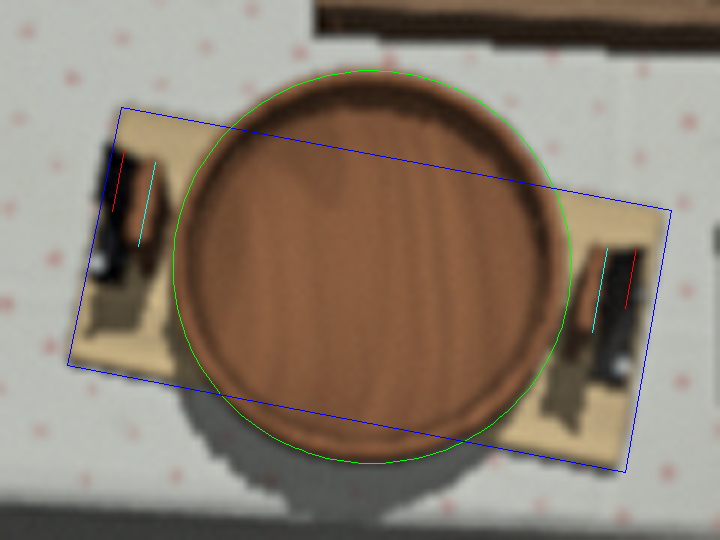

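View pics/bar.png

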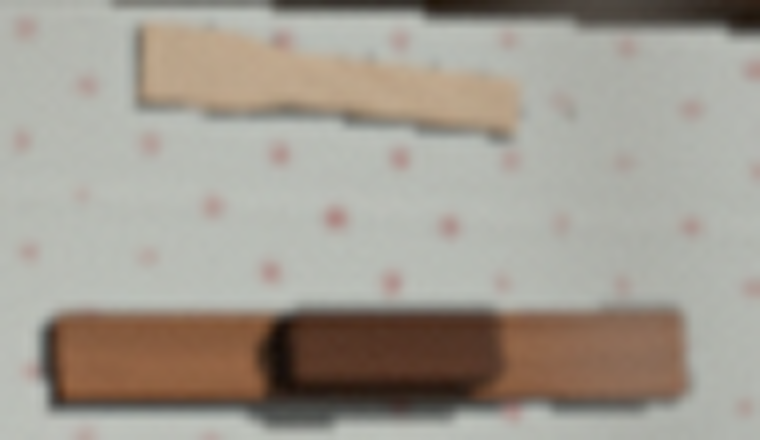

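```bash
cat > g.py <<'E'
from h import *
from scipy.spatial.transform import Rotation as Ro
def lidgrasp(o,R,h,r,depth=.018,back=0,phi=0):
    """tool pose pinching rim at lid-angle phi (0=uphill), tip depth below rim"""
    rad=R@np.array([np.cos(phi),np.sin(phi),0]); z=-R[:,2]
    y=rad; x=np.cross(y,z)
    p=o+R[:,2]*(h-depth+back)+rad*(r-.003)
    return p,np.c_[x,y,z]
def delta(p,T):
    from rig import env
    s=env.observe(); d=(p-s["position"])*1000; rv=Ro.from_matrix(T@s["tool_rot"].T).as_rotvec()
    print("t=%.2f"%s["time_s"],"pos",s["position"].round(4),"d mm",d.round(1),"rv",rv.round(4),"F",s["ft_force"].round(2),"w",round(s["grip_width"],4),"q",s["q"].round(0))
def snap(n):
    from rig import env
    for k in n:
        d=env.get_image(k[0]); np.savez(f"pics/{k[1]}.npz",**d); cv2.imwrite(f"pics/{k[1]}.png",d["image"][:,:,::-1])
M=(np.array([.5037,.433,.0505]),easelR(.1607)); S=(np.array([.4779,-.1523,.0507]),easelR(.0036))
E
python3 -c "
from g import *
p,T=lidgrasp(*M,.057,.058,back=.08);print(p,T);delta(p,T)"
```

```text
[0.48079672 0.42928743 0.1795258 ] [[-1.60009227e-01  8.08597695e-01  5.66186202e-01]
 [ 9.87115519e-01  1.31071885e-01  9.17775220e-02]
 [ 1.38777878e-17  5.73576436e-01 -8.19152044e-01]]
t=0.15 pos [0.219  0.5043 0.2309] d mm [261.8 -75.  -51.3] rv [ 0.3911 -0.5035 -0.9679] F [-0.87 -0.17  0.42] w 0.0852 q [ 54.  22.  74.   0.  84. -12.]
```

>>> apply_moves(plan=[{"tx": 50,"ty": -10,"tz": 10,"rx": 0.05,"ry": -0.063,"rz": -0.121,"jaw": 0.3},{"tx": 90,"ty": -20,"tz": 10,"rx": 0.098,"ry": -0.126,"rz": -0.242,"jaw": 0.3},{"tx": 130,"ty": -35,"tz": 10,"rx": 0.147,"ry": -0.189,"rz": -0.363,"jaw": 0.3},{"tx": 165,"ty": -50,"tz": 0,"rx": 0.196,"ry": -0.252,"rz": -0.484,"jaw": 0.3},{"tx": 200,"ty": -60,"tz": -5,"rx": 0.245,"ry": -0.315,"rz": -0.605,"jaw": 0.3},{"tx": 230,"ty": -70,"tz": -15,"rx": 0.3,"ry": -0.38,"rz": -0.73,"jaw": 0.3},{"tx": 240,"ty": -78,"tz": -20,"rx": 0.35,"ry": -0.44,"rz": -0.85,"jaw": 0.3},{"tx": 240,"ty": -78,"tz": -20,"rx": 0.391,"ry": -0.5035,"rz": -0.968,"jaw": 0.3},{"tx": 240,"ty": -78,"tz": -20,"rx": 0.391,"ry": -0.5035,"rz": -0.968,"jaw": 0.3},{"tx": 240,"ty": -78,"tz": -20,"rx": 0.391,"ry": -0.5035,"rz": -0.968,"jaw": 0.3}])

```text
time_s: 1.15
position: [0.4586, 0.4266, 0.2108]
tool_rot: [[-0.163, 0.809, 0.565], [0.987, 0.135, 0.092], [-0.001, 0.572, -0.82]]
ft_force: [0.4, -0.6, -0.2]
grip_width: 0.0555
```

```bash
python3 -c "
from g import *
snap([('wrist','w1')])
p,T=lidgrasp(*M,.057,.058,back=.04);delta(p,T)
d=load('w1');im=d['image'][:,:,::-1].copy()
for r in(.058,.052): draw(im,proj(d,circ(*M,r,.057),True),np.zeros(2),1,(0,255,0))
cv2.imwrite('pics/w1o.png',im)"
```

```text
t=1.20 pos [0.4589 0.4266 0.2111] d mm [ 44.5   6.3 -64.3] rv [ 0.0012 -0.0007 -0.0031] F [ 0.21 -0.29 -0.14] w 0.0555 q [ 39.  21.  87. -24.  43.  43.]
```

View pics/w1o.png

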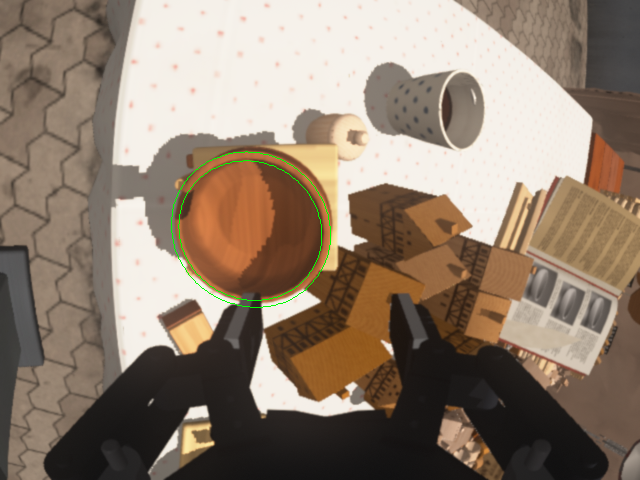

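```bash
python3 -c "
from g import *
d=load('w1')
im=cv2.resize(d['image'][135:315,160:345,::-1],None,fx=3.2,fy=3.2,interpolation=cv2.INTER_CUBIC)
for r in(.058,.052): draw(im,proj(d,circ(*M,r,.057),True),np.array([160,135]),3.2,(0,255,0))
cv2.imwrite('pics/w1z.png',im)"
```

```text
(no output)
```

View pics/w1z.png

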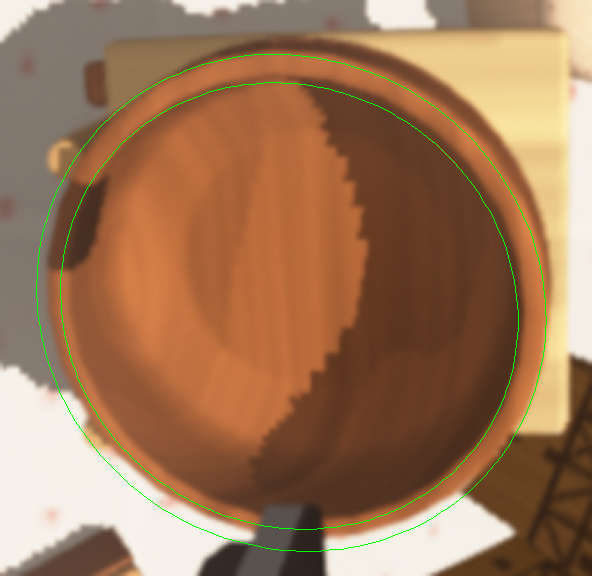

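```bash
cat > f2.py <<'E'
from g import *
def fit(M,h,r,views,free_tilt=True):
    # views: (d,fish,pts_outer,pts_inner,weight)
    def RR(p): return M[1]@Ro.from_rotvec([p[3],p[4],0]).as_matrix()
    def res(p):
        o=M[0]+p[:3];R=RR(p);out=[]
        for d,f,po,pi,w in views:
            a=proj(d,circ(o,R,r,h),f);b=proj(d,circ(o,R,r-.006,h),f)
            out+=[w*dist(q,a) for q in po]+[w*dist(q,b) for q in pi]
        return np.r_[out,p[3:]*20]
    s=least_squares(res,np.zeros(5),x_scale=[.01,.01,.01,.1,.1],diff_step=1e-3)
    print((s.x*1000).round(1),s.fun.round(1)); return M[0]+s.x[:3],RR(s.x)
E
python3 - <<'E'
from f2 import *
d=load('w1'); z=lambda P:[(160+u/3.2-.5,135+v/3.2-.5) for u,v in P]
out=z([(48,290),(547,330),(270,54),(430,90),(120,140),(430,505),(350,537)]); inn=z([(61,290),(520,320),(280,82),(150,450)])
T=[(144.8,253),(194.6,257),(171,277),(150,268),(189,270)];Sd=[(291.2,206),(315,187),(303,191),(293,200)]
o,R=fit(M,.057,.058,[(load('top0'),0,T,[],1),(load('side0'),0,Sd,[],1),(d,1,out,inn,.5)])
print(o,R)
im=cv2.resize(d['image'][135:315,160:345,::-1],None,fx=3.2,fy=3.2,interpolation=cv2.INTER_CUBIC)
for r in(.058,.052): draw(im,proj(d,circ(o,R,r,.057),True),np.array([160,135]),3.2,(0,255,0))
cv2.imwrite('pics/w1z2.png',im)
E
```

```text
[ 0.7  3.5 -3.1 59.  28.3] [0.2 0.2 0.7 0.9 0.8 0.4 0.1 0.7 0.7 0.9 0.3 0.3 1.3 3.2 0.5 0.5 1.  0.4
 0.3 1.1 1.2 0.6]
[0.50442064 0.43650882 0.04740113] [[ 0.82415185 -0.19242384 -0.53267888]
 [ 0.13443826  0.98010006 -0.14604873]
 [ 0.55018186  0.04875391  0.8336204 ]]
```

View pics/w1z2.png

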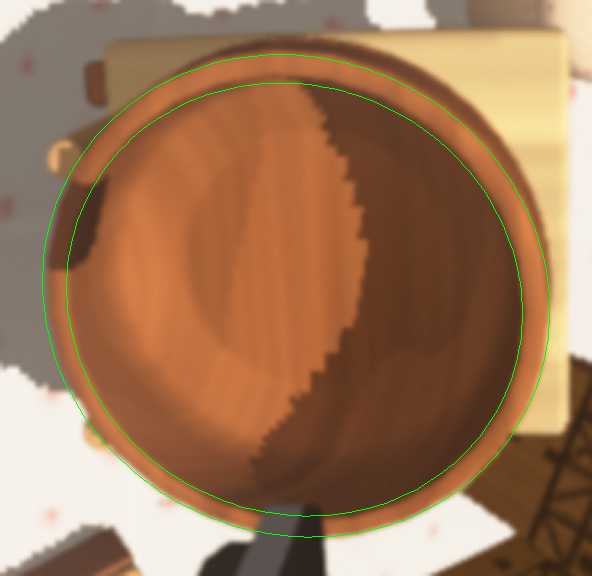

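```bash
python3 -c "
from g import *
R=M[1];c=np.array([.4738,.4282,.0952]);o=c-.057*R[:,2]
for b in(.03,0):
    p,T=lidgrasp(o,R,.057,.058,back=b);print(p);delta(p,T)"
```

```text
[0.51147864 0.43430762 0.13657653]
t=1.20 pos [0.4589 0.4266 0.2111] d mm [ 52.6   7.7 -74.5] rv [ 0.0012 -0.0007 -0.0031] F [ 0.21 -0.29 -0.14] w 0.0555 q [ 39.  21.  87. -24.  43.  43.]
[0.52846422 0.43706095 0.11200197]
t=1.20 pos [0.4589 0.4266 0.2111] d mm [ 69.5  10.4 -99.1] rv [ 0.0012 -0.0007 -0.0031] F [ 0.21 -0.29 -0.14] w 0.0555 q [ 39.  21.  87. -24.  43.  43.]
```

>>> apply_moves(plan=[{"tx": 25,"ty": 4,"tz": -35,"jaw": 0.3},{"tx": 52,"ty": 8,"tz": -74,"jaw": 0.3},{"tx": 61,"ty": 9,"tz": -87,"jaw": 0.3},{"tx": 69,"ty": 10,"tz": -98,"jaw": 0.3},{"tx": 69.5,"ty": 10,"tz": -99,"jaw": 0.3}], grip_force=40)

```text
validation failed for argument at $.pl...
```

```bash
python3 -c "
from g import *
snap([('wrist','w2'),('side','s2')])
R=M[1];c=np.array([.4738,.4282,.0952]);o=c-.057*R[:,2]
p,T=lidgrasp(o,R,.057,.058);delta(p,T)
crop('s2',260,150,360,230,'pics/s2z.png')"
```

```text
t=1.30 pos [0.4592 0.4265 0.2113] d mm [ 69.2  10.6 -99.3] rv [ 0.0004 -0.0001 -0.0017] F [-0.38 -0.02  0.13] w 0.0554 q [ 39.  21.  87. -24.  43.  43.]
scale 7.5
```

View pics/w2.png

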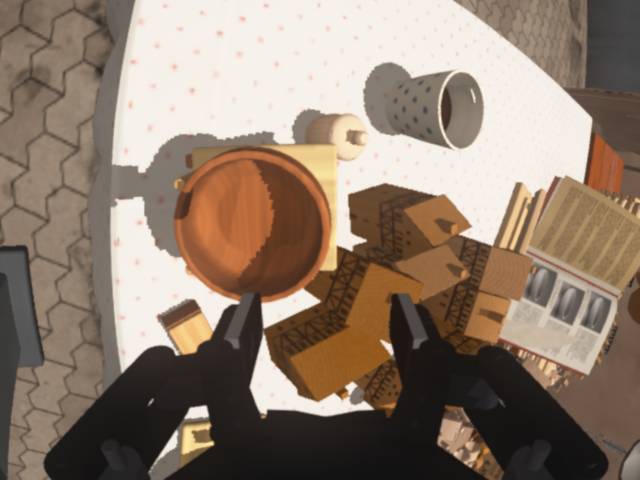

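View pics/s2z.png

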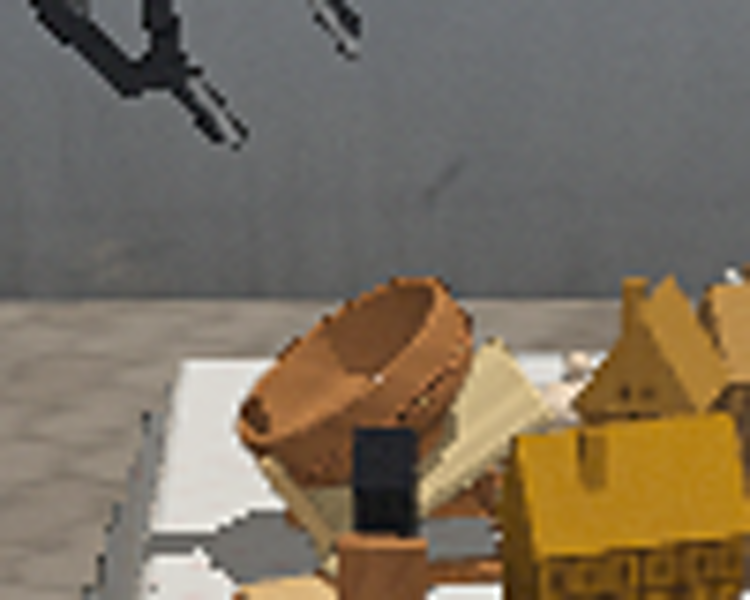

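>>> apply_moves(plan=[{"tx": 25,"ty": 4,"tz": -35,"jaw": 0.3},{"tx": 52,"ty": 8,"tz": -74,"jaw": 0.3},{"tx": 61,"ty": 9,"tz": -87,"jaw": 0.3},{"tx": 69,"ty": 10,"tz": -98,"jaw": 0.3},{"tx": 69,"ty": 10,"tz": -99,"jaw": 0.3}], grip_force=40)

```text
validation failed for argument at $.pl...
```

```bash
python3 -c "
from g import *
snap([('wrist','w3'),('side','s3')])
R=M[1];c=np.array([.4738,.4282,.0952]);o=c-.057*R[:,2]
p,T=lidgrasp(o,R,.057,.058);delta(p,T)
crop('s3',260,150,360,230,'pics/s3z.png')"
```

```text
t=1.40 pos [0.4593 0.4263 0.2112] d mm [ 69.2  10.7 -99.2] rv [ 0.0001  0.0001 -0.0007] F [ 0.85 -0.15  0.7 ] w 0.0553 q [ 39.  21.  87. -24.  43.  43.]
scale 7.5
```

View pics/w3.png

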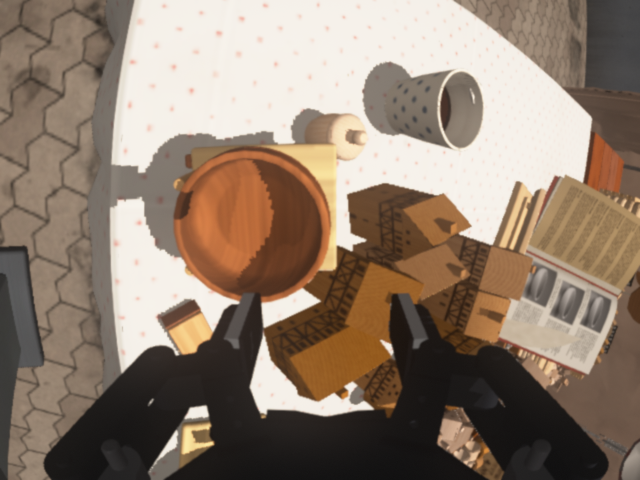

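View pics/s3z.png

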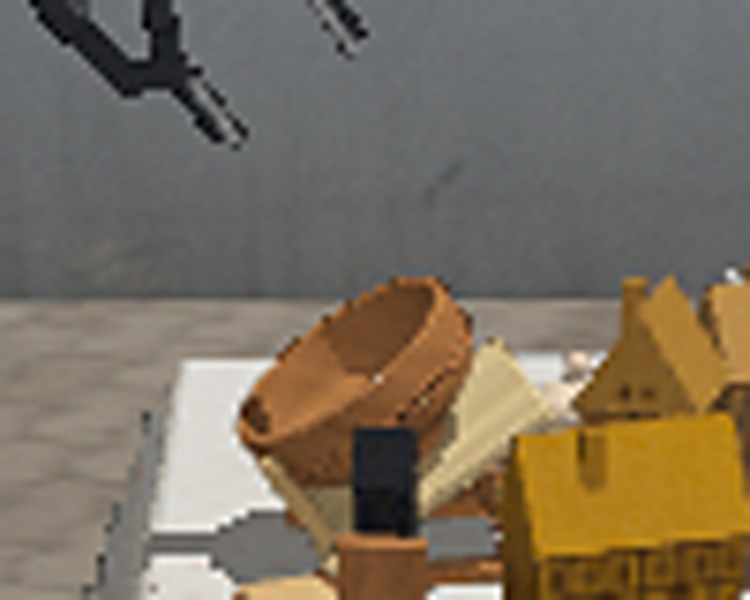

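>>> apply_moves(plan=[{"tx": 25,"ty": 4,"tz": -35,"rx": 0,"ry": 0,"rz": 0,"jaw": 0.3},{"tx": 52,"ty": 8,"tz": -74,"rx": 0,"ry": 0,"rz": 0,"jaw": 0.3},{"tx": 61,"ty": 9,"tz": -87,"rx": 0,"ry": 0,"rz": 0,"jaw": 0.3},{"tx": 69,"ty": 10,"tz": -98,"rx": 0,"ry": 0,"rz": 0,"jaw": 0.3},{"tx": 69,"ty": 10,"tz": -99,"rx": 0,"ry": 0,"rz": 0,"jaw": 0.3}], grip_force=40)

```text
time_s: 1.9
position: [0.5287, 0.4362, 0.1118]
tool_rot: [[-0.16, 0.809, 0.566], [0.987, 0.132, 0.091], [-0.001, 0.573, -0.819]]
ft_force: [-0.1, 0.7, 0.2]
grip_width: 0.0553
```

```bash
python3 -c "
from g import *
snap([('wrist','w4'),('side','s4')])
crop('s4',260,150,360,230,'pics/s4z.png')"
```

```text
scale 7.5
```

View pics/w4.png

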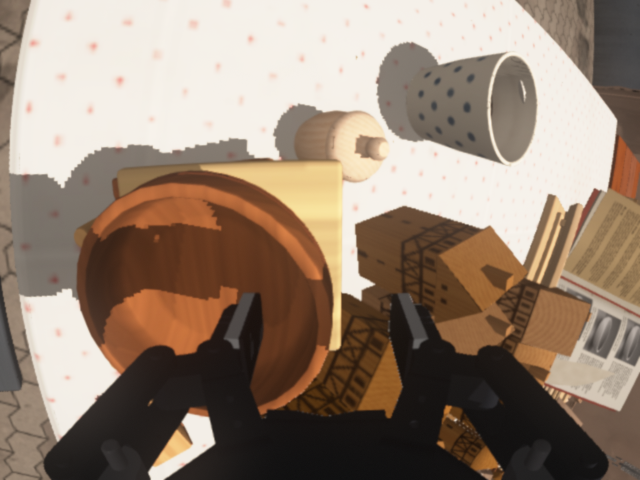

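View pics/s4z.png

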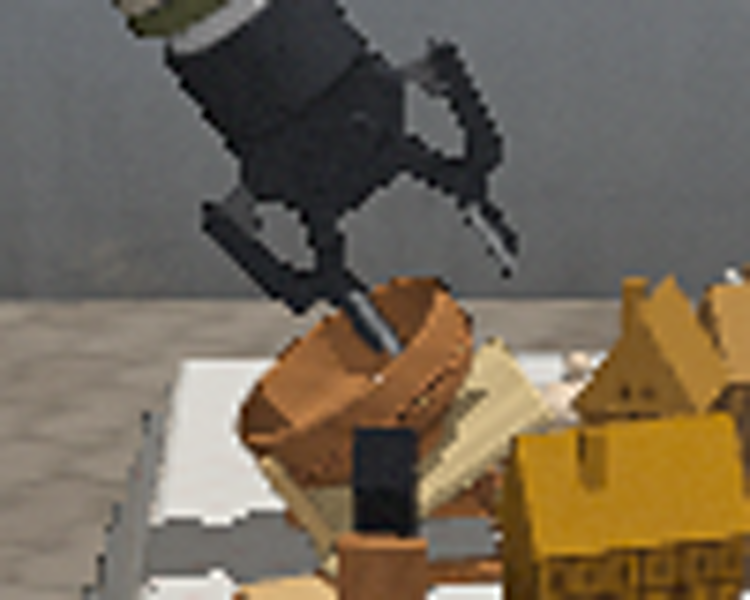

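>>> apply_moves(plan=[{"tx": 0,"ty": 0,"tz": 0,"rx": 0,"ry": 0,"rz": 0,"jaw": -0.4},{"tx": 0,"ty": 0,"tz": 0,"rx": 0,"ry": 0,"rz": 0,"jaw": -0.7},{"tx": 0,"ty": 0,"tz": 0,"rx": 0,"ry": 0,"rz": 0,"jaw": -0.85},{"tx": 0,"ty": 0,"tz": 0,"rx": 0,"ry": 0,"rz": 0,"jaw": -1},{"tx": 0,"ty": 0,"tz": 0,"rx": 0,"ry": 0,"rz": 0,"jaw": -1},{"tx": 0,"ty": 0,"tz": 0,"rx": 0,"ry": 0,"rz": 0,"jaw": -1}], grip_force=50)

```text
time_s: 2.6
position: [0.528, 0.4368, 0.1142]
tool_rot: [[-0.161, 0.807, 0.568], [0.987, 0.132, 0.093], [0.001, 0.575, -0.818]]
ft_force: [-4.1, -1.0, 6.5]
grip_width: 0.0046
```

```bash
python3 -c "
from g import *
snap([('wrist','w5'),('side','s5')])
crop('s5',260,150,360,230,'pics/s5z.png')"
```

```text
scale 7.5
```

View pics/w5.png

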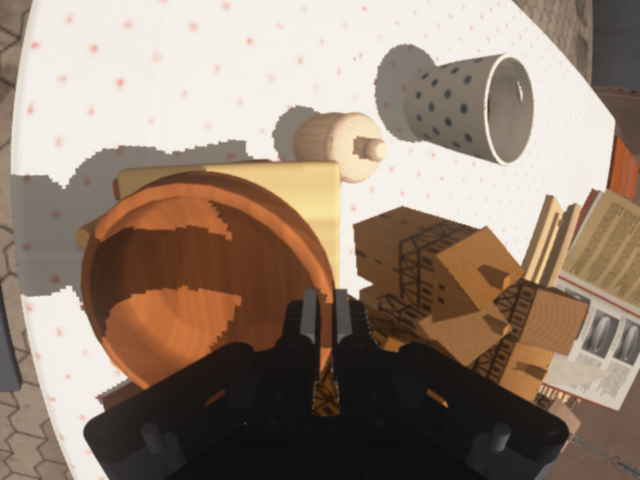

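View pics/s5z.png

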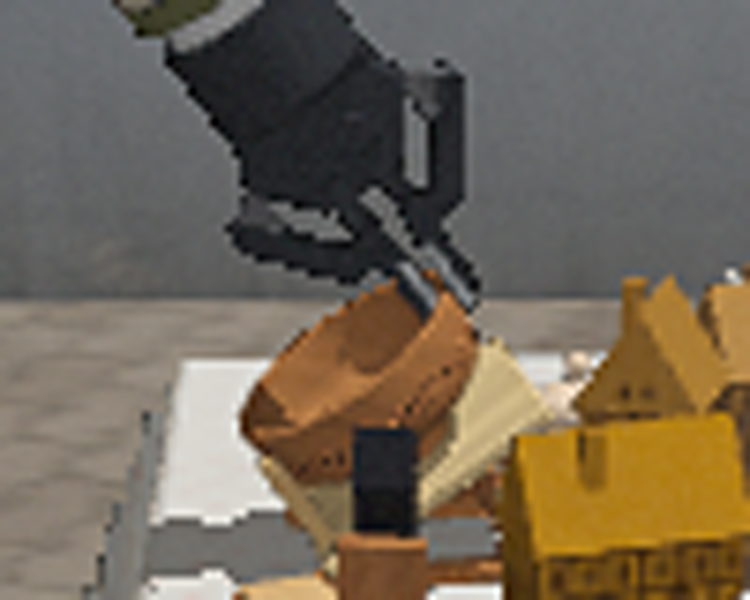

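>>> apply_moves(plan=[{"tx": -6,"ty": -1,"tz": 8,"rx": 0,"ry": 0,"rz": 0,"jaw": -1},{"tx": -11,"ty": -2,"tz": 17,"rx": 0,"ry": 0,"rz": 0,"jaw": -1},{"tx": -20,"ty": -3,"tz": 30,"rx": 0,"ry": 0,"rz": 0,"jaw": -1},{"tx": -30,"ty": -5,"tz": 45,"rx": 0,"ry": 0,"rz": 0,"jaw": -1},{"tx": -40,"ty": -6,"tz": 59,"rx": 0,"ry": 0,"rz": 0,"jaw": -1},{"tx": -45,"ty": -7,"tz": 67,"rx": 0,"ry": 0,"rz": 0,"jaw": -1}])

```text
time_s: 3.3
position: [0.482, 0.43, 0.1834]
tool_rot: [[-0.162, 0.806, 0.569], [0.987, 0.131, 0.095], [0.002, 0.577, -0.817]]
ft_force: [-0.4, 0.1, -1.3]
grip_width: 0.0047
```

```bash
python3 -c "
from g import *
snap([('side','s6'),('wrist','w6')])
crop('s6',220,110,380,230,'pics/s6z.png')"
```

```text
scale 5.0
```

View pics/s6z.png

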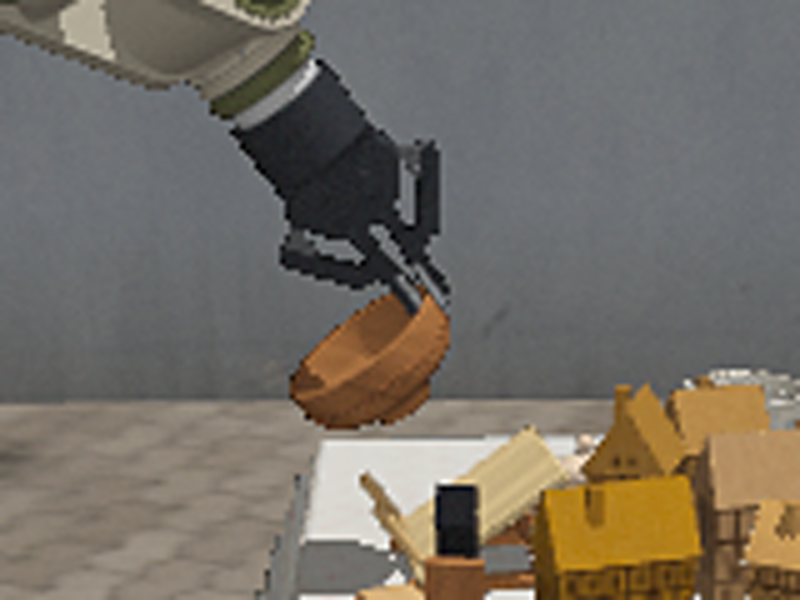

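View pics/w6.png

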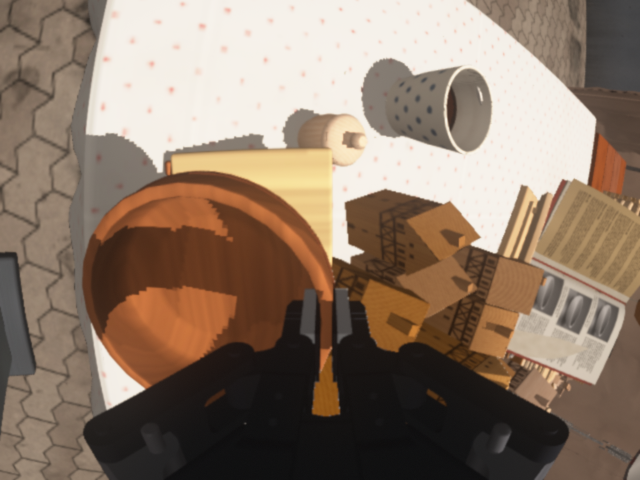

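```bash
cat > ov.py <<'E'
import sys
from g import *
def held(n,off,k,size,depth,h,r,out,dR=None,o=None,R=None):
    from rig import env
    s=env.observe();T=s["tool_rot"]; y=T[:,1];z=-T[:,2]
    if R is None:
        R=np.c_[y,np.cross(z,y),z]
        o=s["position"]-z*(h-depth)-y*(r-.003)
    d=load(n);off=np.array(off)
    im=cv2.resize(d['image'][off[1]:off[1]+size[1],off[0]:off[0]+size[0],::-1],None,fx=k,fy=k,interpolation=cv2.INTER_CUBIC)
    for rr in(r,r-.006): draw(im,proj(d,circ(o,R,rr,h),'w' in n),off,k,(0,255,0))
    cv2.imwrite(out,im); return o,R
E
python3 -c "
from ov import *
print(held('w6',(70,150),2.7,(290,220),.018,.057,.058,'pics/w6z.png'))
held('s6',(265,160),8,(60,50),.018,.057,.058,'pics/s6y.png')"
```

```text
(array([0.46038229, 0.42666821, 0.119485  ]), array([[ 0.80598687, -0.16209964, -0.56930561],
       [ 0.13123755,  0.98677239, -0.09516805],
       [ 0.57720176,  0.00198993,  0.81659915]]))
```

View pics/w6z.png

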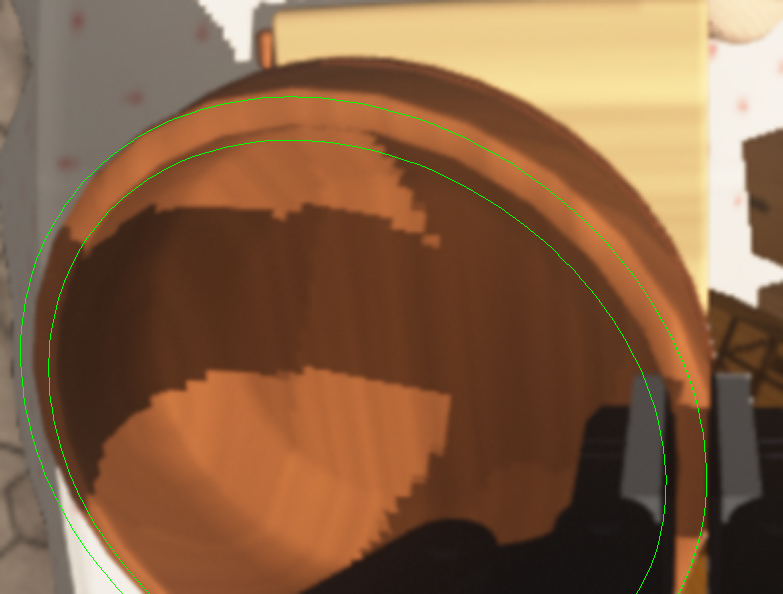

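View pics/s6y.png

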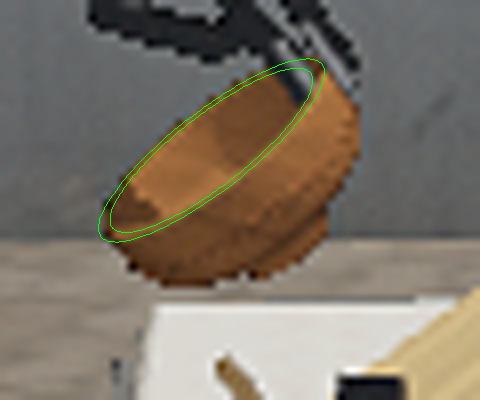

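Run:
```python
from f2 import *
from ov import held
M0=held('w6',(70,150),2.7,(290,220),.018,.057,.058,'pics/x.png')
z=lambda P:[(70+u/2.7-.5,150+v/2.7-.5) for u,v in P]
out=z([(36,320),(55,260),(130,152),(200,108),(290,92),(400,112),(500,168),(600,255),(60,440),(150,590)]); inn=z([(52,340),(165,160),(240,132),(330,126),(450,165),(560,240),(640,330)])
S=lambda P:[(265+u/8-.5,160+v/8-.5) for u,v in P]
so=S([(104,215),(112,237),(322,62),(270,70),(150,150)])
o,R=fit(M0,.057,.058,[(load('w6'),1,out,inn,.5),(load('s6'),0,so,[],1)])
print(o-M0[0], M0[1].T@(o-M0[0]))
held('w6',(70,150),2.7,(290,220),.018,.057,.058,'pics/w6y.png',o=o,R=R)
from rig import env
s=env.observe(); print("rim centre in tool",s["tool_rot"].T@(o+R[:,2]*.057-s["position"]),"lid z in tool",s["tool_rot"].T@R[:,2])
```

```text
[  3.9   2.1   2.2  13.4 -56.7] [ 0.6  1.   1.4  0.3  0.7  1.3  2.8  3.5  1.   0.4  2.5  1.4  1.7  2.
  1.4  1.4  2.2  0.8  0.5  0.2  0.8  0.6  0.3 -1.1]
[0.00388657 0.00213395 0.00218872] [ 0.00467591  0.00148007 -0.00062843]
rim centre in tool [ 0.00071501 -0.05355184 -0.01727497] lid z in tool [-0.01342201 -0.05662728 -0.99830516]
```

View pics/w6y.png

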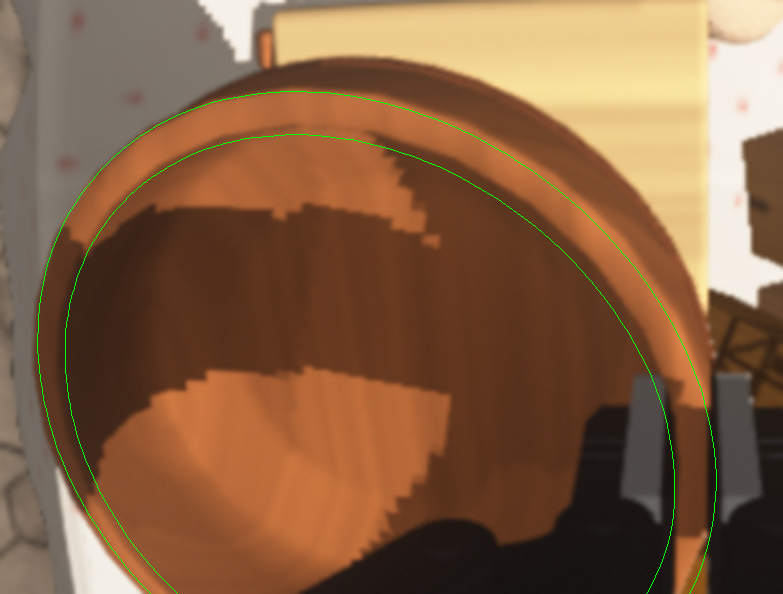

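```bash
cat >> g.py <<'E'
CAR=np.array([.475,.055]);CY=np.radians(-7.8)
def down(yaw):  # tool y at yaw
    y=np.array([np.cos(yaw),np.sin(yaw),0]);z=np.array([0,0,-1.]);return np.c_[np.cross(y,z),y,z]
E
python3 -c "
from g import *
T=down(CY); p=np.r_[CAR+.054*T[:2,1],.225]; print(p);delta(p,T)"
```

```text
[0.52850038 0.04767136 0.225     ]
t=3.40 pos [0.4825 0.4302 0.1831] d mm [  46.  -382.5   41.9] rv [-0.0102  0.6174 -0.2888] F [ 0.53  0.73 -1.19] w 0.0046 q [ 37.  25.  87. -25.  39.  44.]
```

>>> apply_moves(plan=[{"tx": 0,"ty": -10,"tz": 15,"rx": 0,"ry": 0.03,"rz": -0.02,"jaw": -1},{"tx": 5,"ty": -30,"tz": 30,"rx": 0,"ry": 0.1,"rz": -0.05,"jaw": -1},{"tx": 10,"ty": -60,"tz": 42,"rx": 0,"ry": 0.17,"rz": -0.08,"jaw": -1},{"tx": 14,"ty": -95,"tz": 48,"rx": 0,"ry": 0.24,"rz": -0.12,"jaw": -1},{"tx": 18,"ty": -135,"tz": 50,"rx": 0,"ry": 0.32,"rz": -0.15,"jaw": -1},{"tx": 22,"ty": -175,"tz": 50,"rx": 0,"ry": 0.4,"rz": -0.18,"jaw": -1},{"tx": 27,"ty": -215,"tz": 50,"rx": 0,"ry": 0.48,"rz": -0.22,"jaw": -1},{"tx": 33,"ty": -255,"tz": 50,"rx": 0,"ry": 0.55,"rz": -0.25,"jaw": -1},{"tx": 38,"ty": -295,"tz": 50,"rx": -0.01,"ry": 0.6,"rz": -0.28,"jaw": -1},{"tx": 43,"ty": -330,"tz": 50,"rx": -0.01,"ry": 0.617,"rz": -0.289,"jaw": -1},{"tx": 46,"ty": -360,"tz": 48,"rx": -0.01,"ry": 0.617,"rz": -0.289,"jaw": -1},{"tx": 46,"ty": -382,"tz": 45,"rx": -0.01,"ry": 0.617,"rz": -0.289,"jaw": -1}])

```text
time_s: 4.6
position: [0.5291, 0.0459, 0.2274]
tool_rot: [[0.138, 0.99, 0.0], [0.99, -0.138, -0.0], [-0.0, 0.0, -1.0]]
ft_force: [0.7, 0.0, -1.4]
grip_width: 0.0046
```

>>> apply_moves(plan=[{"tx": 0,"ty": 0,"tz": 0,"rx": 0,"ry": 0,"rz": 0,"jaw": -1},{"tx": 0,"ty": 0,"tz": 0,"rx": 0,"ry": 0,"rz": 0,"jaw": -1}])

```text
time_s: 4.8
position: [0.5292, 0.0457, 0.2269]
tool_rot: [[0.139, 0.99, -0.001], [0.99, -0.139, -0.0], [-0.0, -0.001, -1.0]]
ft_force: [-0.0, 0.2, 0.2]
grip_width: 0.0048
```

```bash
python3 -c "
from ov import *
snap([('side','s7'),('wrist','w7'),('top','t7')])
T=down(CY); p=np.r_[CAR+.054*T[:2,1],.225]; delta(p,T)
held('s7',(250,160),7,(110,85),.018,.057,.058,'pics/s7z.png')
held('t7',(270,200),7,(110,85),.018,.057,.058,'pics/t7z.png')"
```

```text
t=4.95 pos [0.5291 0.0468 0.2273] d mm [-0.6  0.9 -2.3] rv [ 0.0002 -0.      0.0009] F [ 0.56  0.32 -1.2 ] w 0.0046 q [-8. 20. 78. -0. 82.  0.]
```

View pics/s7z.png

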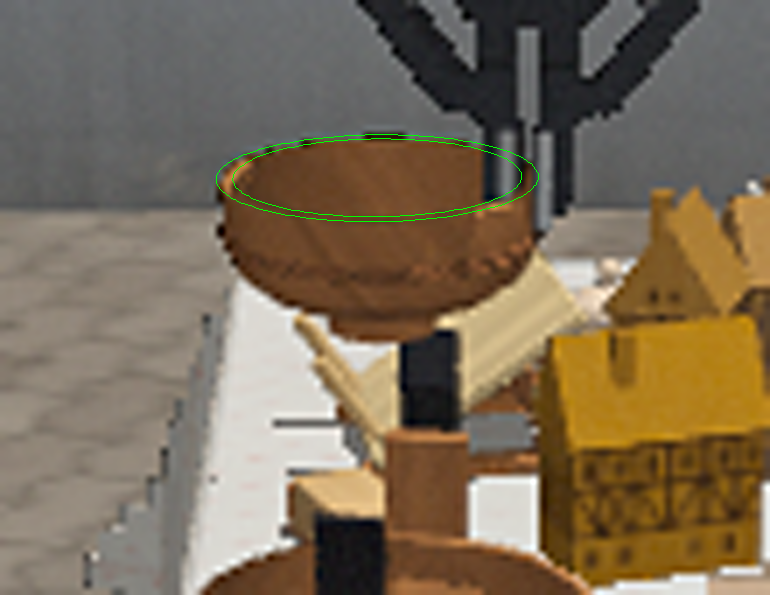

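View pics/t7z.png

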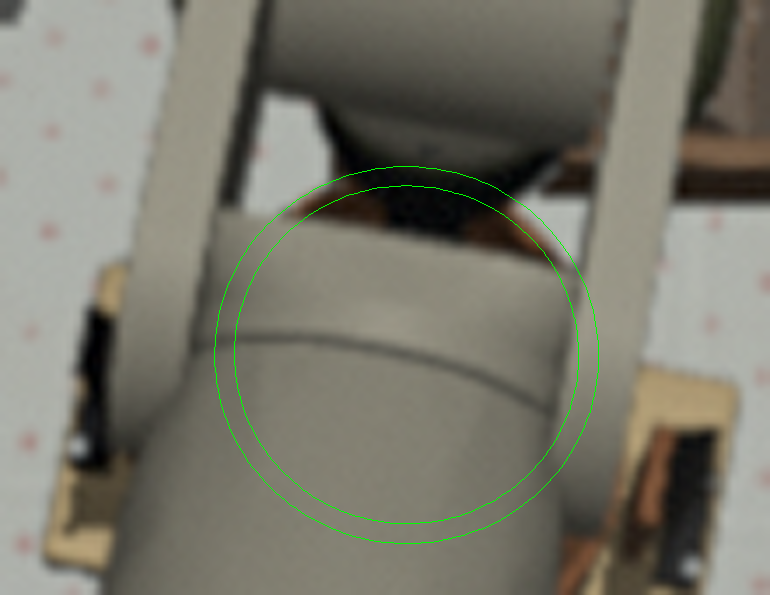

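View pics/w7.png

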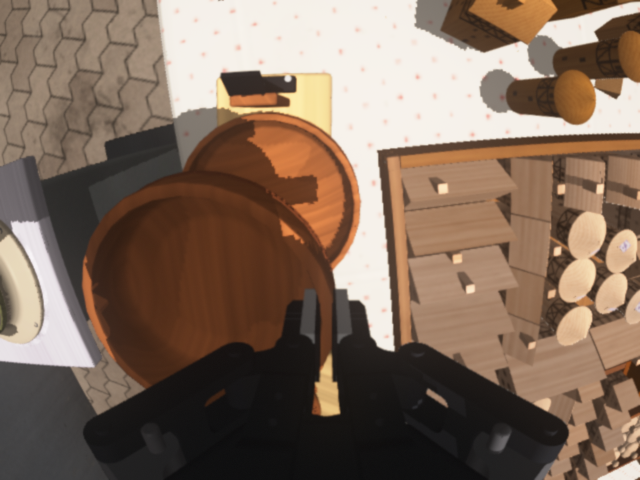

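```bash
python3 -c "
from g import *
d=load('w7');im=cv2.resize(d['image'][60:310,150:400,::-1],None,fx=2.4,fy=2.4,interpolation=cv2.INTER_CUBIC)
o=np.r_[CAR,.015]
Rz=Ro.from_rotvec([0,0,CY]).as_matrix()
for r in(.08,.074): draw(im,proj(d,circ(o,np.eye(3),r,.057),True),np.array([150,60]),2.4,(0,255,0))
for sx in(-.012,.012): draw(im,proj(d,np.r_[CAR,0]+np.array([[sx,.099,.151],[sx,.099,.127]])@Rz.T,True),np.array([150,60]),2.4,(255,0,0))
q=np.array([[-.056,.118,.015],[.056,.118,.015]]);draw(im,proj(d,np.r_[CAR,0]+q@Rz.T,True),np.array([150,60]),2.4,(255,0,0))
cv2.imwrite('pics/w7z.png',im)"
```

```text
(no output)
```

View pics/w7z.png

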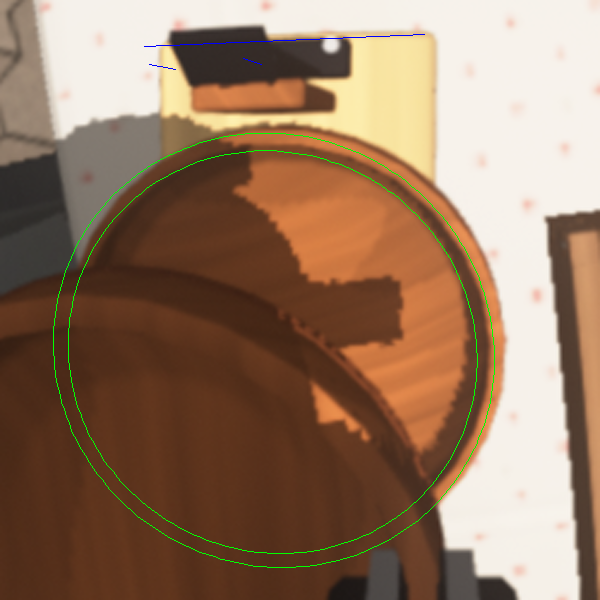

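>>> apply_moves(plan=[{"tx": 1,"ty": 2,"tz": -15,"rx": 0,"ry": 0,"rz": 0,"jaw": -1},{"tx": 1,"ty": 2,"tz": -40,"rx": 0,"ry": 0,"rz": 0,"jaw": -1},{"tx": 1,"ty": 2,"tz": -70,"rx": 0,"ry": 0,"rz": 0,"jaw": -1},{"tx": 1,"ty": 2,"tz": -95,"rx": 0,"ry": 0,"rz": 0,"jaw": -1},{"tx": 1,"ty": 2,"tz": -115,"rx": 0,"ry": 0,"rz": 0,"jaw": -1},{"tx": 1,"ty": 2,"tz": -130,"rx": 0,"ry": 0,"rz": 0,"jaw": -1},{"tx": 1,"ty": 2,"tz": -140,"rx": 0,"ry": 0,"rz": 0,"jaw": -1},{"tx": 1,"ty": 2,"tz": -140,"rx": 0,"ry": 0,"rz": 0,"jaw": -1}])

```text
time_s: 5.75
position: [0.5296, 0.0495, 0.0865]
tool_rot: [[0.136, 0.991, -0.002], [0.991, -0.136, 0.0], [-0.0, -0.002, -1.0]]
ft_force: [0.5, 0.3, -1.5]
grip_width: 0.0048
```

```bash
python3 -c "
from ov import *
snap([('side','s8'),('wrist','w8')])
delta(np.zeros(3),down(CY))
held('s8',(260,220),7,(110,85),.018,.057,.058,'pics/s8z.png')"
```

```text
t=5.85 pos [0.5304 0.0491 0.0879] d mm [-530.4  -49.1  -87.9] rv [0.0003 0.0009 0.0003] F [ 0.06  0.99 -0.52] w 0.0047 q [-7. 29. 89. -0. 62.  0.]
```

View pics/s8z.png

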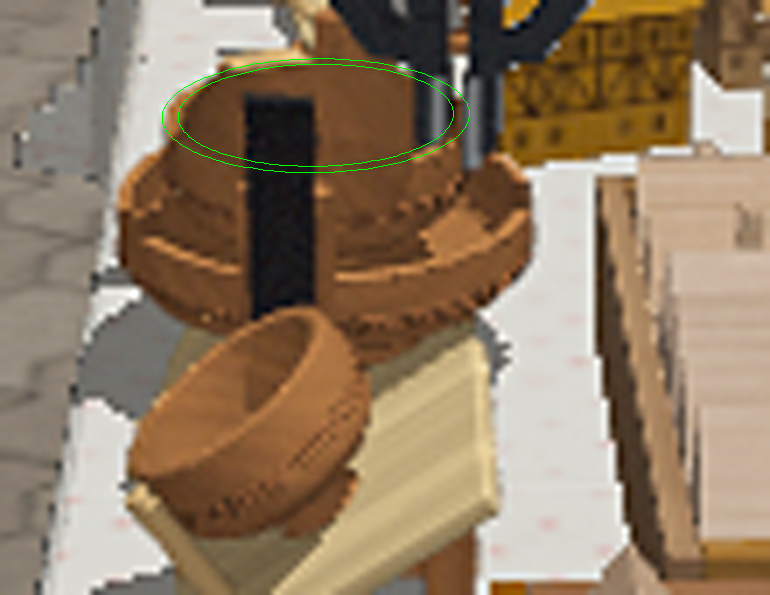

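View pics/w8.png

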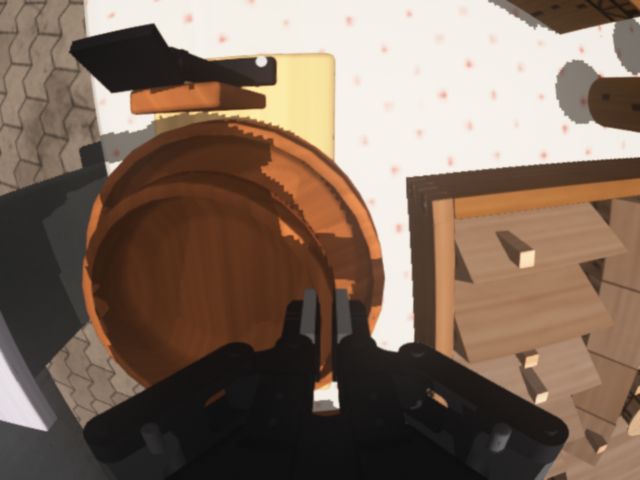

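>>> apply_moves(plan=[{"tx": 1,"ty": 0,"tz": -4,"rx": 0,"ry": 0,"rz": 0,"jaw": -1},{"tx": 1,"ty": 0,"tz": -7,"rx": 0,"ry": 0,"rz": 0,"jaw": -1},{"tx": 1,"ty": 0,"tz": -9,"rx": 0,"ry": 0,"rz": 0,"jaw": -1},{"tx": 1,"ty": 0,"tz": -10,"rx": 0,"ry": 0,"rz": 0,"jaw": -1}])

```text
time_s: 6.25
position: [0.5314, 0.0491, 0.0778]
tool_rot: [[0.136, 0.991, 0.001], [0.991, -0.136, -0.0], [-0.0, 0.001, -1.0]]
ft_force: [0.2, -0.5, -0.7]
grip_width: 0.0045
```

>>> apply_moves(plan=[{"tx": 0,"ty": 0,"tz": -2,"rx": 0,"ry": 0,"rz": 0,"jaw": -1},{"tx": 0,"ty": 0,"tz": -3,"rx": 0,"ry": 0,"rz": 0,"jaw": -1}])

```text
time_s: 6.45
position: [0.5319, 0.049, 0.0753]
tool_rot: [[0.136, 0.991, 0.002], [0.991, -0.136, -0.0], [-0.0, 0.002, -1.0]]
ft_force: [1.5, 0.5, 7.5]
grip_width: 0.0041
```

>>> apply_moves(plan=[{"tx": 0,"ty": 0,"tz": 0,"rx": 0,"ry": 0,"rz": 0,"jaw": -0.85},{"tx": 0,"ty": 0,"tz": 0,"rx": 0,"ry": 0,"rz": 0,"jaw": -0.7},{"tx": 0,"ty": 0,"tz": 0,"rx": 0,"ry": 0,"rz": 0,"jaw": -0.6},{"tx": 0,"ty": 0,"tz": 0,"rx": 0,"ry": 0,"rz": 0,"jaw": -0.6}])

```text
time_s: 6.85
position: [0.5319, 0.049, 0.0752]
tool_rot: [[0.136, 0.991, 0.002], [0.991, -0.136, -0.0], [-0.0, 0.002, -1.0]]
ft_force: [0.3, -0.2, 0.2]
grip_width: 0.0172
```

```bash
python3 -c "
from ov import *
snap([('side','s9'),('wrist','w9')])
delta(np.zeros(3),down(CY))
crop('s9',260,220,370,305,'pics/s9z.png')"
```

```text
t=6.95 pos [0.5319 0.049  0.0752] d mm [-531.9  -49.   -75.2] rv [0.0004 0.0023 0.0005] F [ 0.99 -0.82  0.14] w 0.0171 q [-7. 30. 90. -0. 60.  0.]
scale 7.0588235294117645
```

View pics/s9z.png

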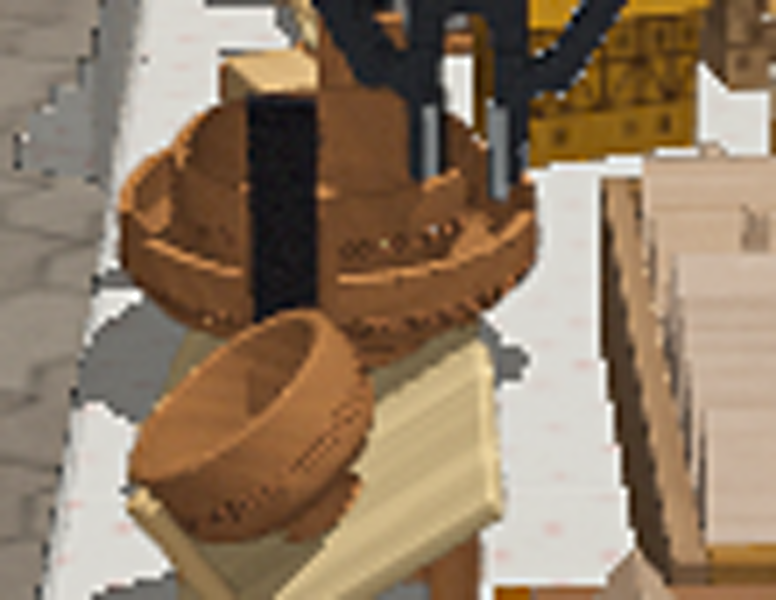

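View pics/w9.png

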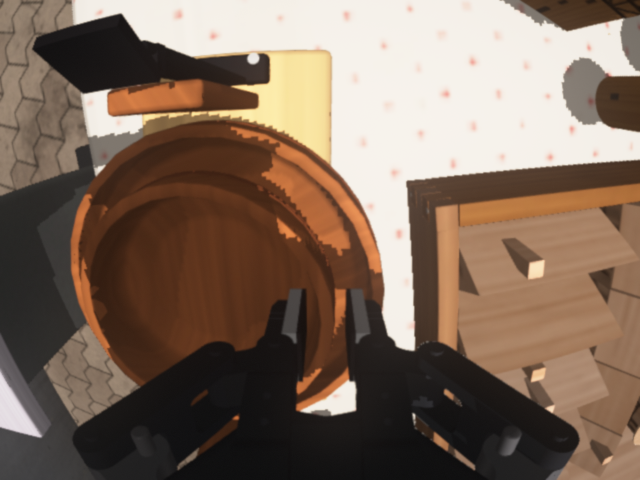

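>>> apply_moves(plan=[{"tx": 0,"ty": 0,"tz": 8,"rx": 0,"ry": 0,"rz": 0,"jaw": -0.6},{"tx": 0,"ty": 0,"tz": 25,"rx": 0,"ry": 0,"rz": 0,"jaw": -0.6},{"tx": 0,"ty": 0,"tz": 60,"rx": 0,"ry": 0,"rz": 0,"jaw": 0},{"tx": 0,"ty": 0,"tz": 100,"rx": 0,"ry": 0,"rz": 0,"jaw": 0.1},{"tx": 0,"ty": 0,"tz": 140,"rx": 0,"ry": 0,"rz": 0,"jaw": 0.1}])

```text
time_s: 7.45
position: [0.5316, 0.049, 0.2173]
tool_rot: [[0.136, 0.991, 0.002], [0.991, -0.136, -0.001], [-0.0, 0.002, -1.0]]
ft_force: [0.3, 0.2, -0.3]
grip_width: 0.0468
```

```bash
python3 -c "
from g import *
p,T=lidgrasp(*S,.053,.04,depth=.015,back=.10);print(p);delta(p,T)"
```

```text
[ 0.42905539 -0.15247584  0.18496531]
t=7.45 pos [0.5316 0.049  0.2173] d mm [-102.5 -201.5  -32.4] rv [-0.0403 -0.6077  0.1359] F [ 0.29  0.23 -0.32] w 0.0468 q [-7. 21. 78. -0. 81.  0.]
```

>>> apply_moves(plan=[{"tx": -15,"ty": -25,"tz": 15,"rx": -0.005,"ry": -0.08,"rz": 0.02,"jaw": 0.1},{"tx": -30,"ty": -65,"tz": 20,"rx": -0.01,"ry": -0.2,"rz": 0.045,"jaw": 0.1},{"tx": -52,"ty": -105,"tz": 20,"rx": -0.02,"ry": -0.32,"rz": 0.07,"jaw": 0.1},{"tx": -72,"ty": -145,"tz": 10,"rx": -0.03,"ry": -0.44,"rz": 0.1,"jaw": 0.1},{"tx": -90,"ty": -180,"tz": -10,"rx": -0.04,"ry": -0.56,"rz": 0.125,"jaw": 0.1},{"tx": -102,"ty": -201,"tz": -25,"rx": -0.04,"ry": -0.608,"rz": 0.136,"jaw": 0.1},{"tx": -102,"ty": -201,"tz": -32,"rx": -0.04,"ry": -0.608,"rz": 0.136,"jaw": 0.1},{"tx": -102,"ty": -201,"tz": -32,"rx": -0.04,"ry": -0.608,"rz": 0.136,"jaw": 0.1}])

```text
time_s: 8.25
position: [0.4279, -0.1533, 0.1842]
tool_rot: [[-0.001, 0.819, 0.574], [1.0, 0.0, 0.001], [0.001, 0.574, -0.819]]
ft_force: [0.4, -0.6, -0.6]
grip_width: 0.0469
```

```bash
python3 -c "
from g import *
snap([('wrist','w10'),('top','t10')])
p,T=lidgrasp(*S,.053,.04,depth=.015,back=.0);print(p);delta(p,T)
d=load('w10');o=(180,140);im=cv2.resize(d['image'][o[1]:o[1]+180,o[0]:o[0]+200,::-1],None,fx=3.3,fy=3.3,interpolation=cv2.INTER_CUBIC)
for r in(.04,.034): draw(im,proj(d,circ(*S,r,.053),True),np.array(o),3.3,(0,255,0))
cv2.imwrite('pics/w10z.png',im)
crop('t10',265,210,385,310,'pics/t10z.png')"
```

```text
[ 0.48641267 -0.15226935  0.10305011]
t=8.35 pos [ 0.4289 -0.1526  0.1852] d mm [ 57.5   0.4 -82.2] rv [-0.0011  0.      0.0019] F [-0.03  0.05 -0.01] w 0.0475 q [-50.   5. 116.  41.  43. -77.]
scale 6.0
```

View pics/w10.png

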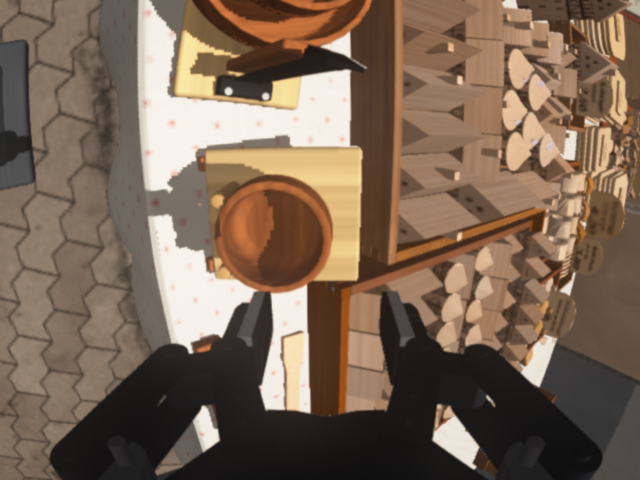

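View pics/w10z.png

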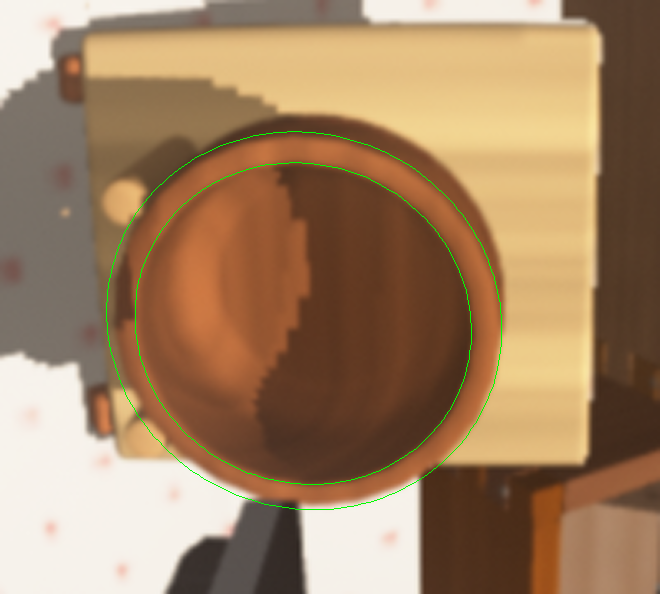

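View pics/t10z.png

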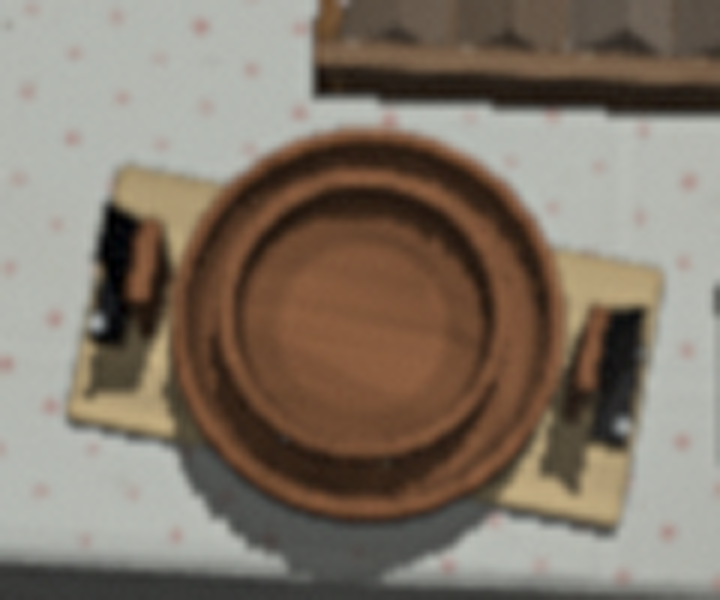

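>>> apply_moves(plan=[{"tx": 15,"ty": 0,"tz": -21,"rx": 0,"ry": 0,"rz": 0,"jaw": 0.1},{"tx": 35,"ty": 0,"tz": -50,"rx": 0,"ry": 0,"rz": 0,"jaw": 0.1},{"tx": 50,"ty": 1,"tz": -71,"rx": 0,"ry": 0,"rz": 0,"jaw": 0.1},{"tx": 58,"ty": 1,"tz": -82,"rx": 0,"ry": 0,"rz": 0,"jaw": 0.1},{"tx": 59,"ty": 1,"tz": -84,"rx": 0,"ry": 0,"rz": 0,"jaw": 0.1}])

```text
time_s: 8.85
position: [0.4891, -0.1508, 0.1008]
tool_rot: [[-0.004, 0.819, 0.573], [1.0, 0.002, 0.004], [0.002, 0.573, -0.819]]
ft_force: [-1.0, 0.0, -0.5]
grip_width: 0.0467
```

```bash
python3 -c "
from ov import *
snap([('side','s11'),('wrist','w11')])
delta(np.zeros(3),down(CY))
crop('s11',250,210,370,300,'pics/s11z.png')"
```

```text
t=8.95 pos [ 0.4884 -0.1511  0.1018] d mm [-488.4  151.1 -101.8] rv [ 0.0396  0.6107 -0.1347] F [-0.63 -0.64 -0.43] w 0.0471 q [-42.  20. 116.  55.  28. -89.]
scale 6.666666666666667
```

View pics/s11z.png

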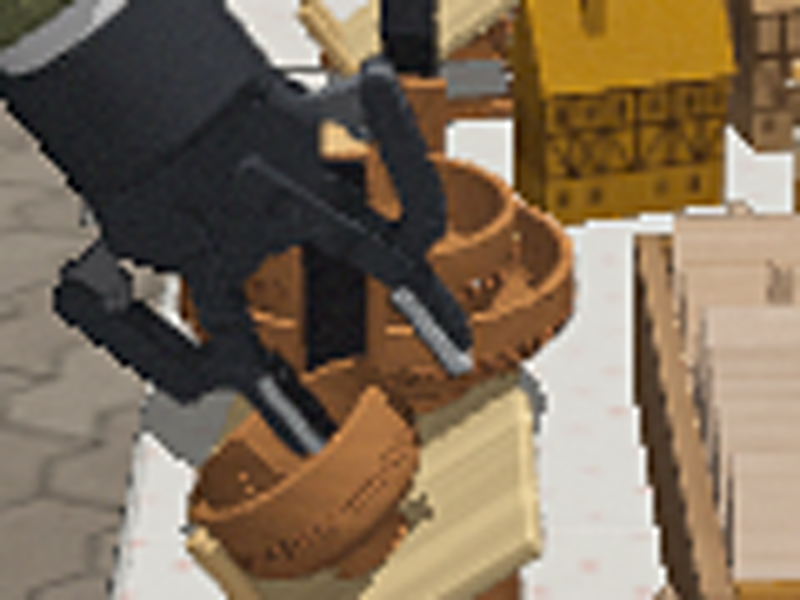

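View pics/w11.png

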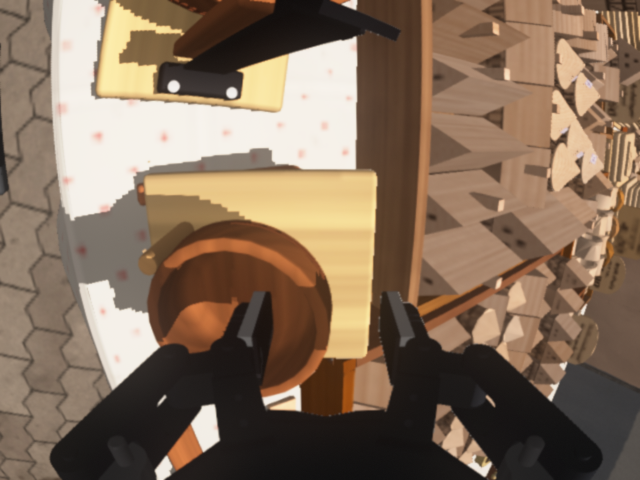

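>>> apply_moves(plan=[{"tx": 0,"ty": 0,"tz": 0,"rx": 0,"ry": 0,"rz": 0,"jaw": -0.4},{"tx": 0,"ty": 0,"tz": 0,"rx": 0,"ry": 0,"rz": 0,"jaw": -0.7},{"tx": 0,"ty": 0,"tz": 0,"rx": 0,"ry": 0,"rz": 0,"jaw": -0.85},{"tx": 0,"ty": 0,"tz": 0,"rx": 0,"ry": 0,"rz": 0,"jaw": -1},{"tx": 0,"ty": 0,"tz": 0,"rx": 0,"ry": 0,"rz": 0,"jaw": -1},{"tx": 0,"ty": 0,"tz": 0,"rx": 0,"ry": 0,"rz": 0,"jaw": -1}], grip_force=50)

```text
time_s: 9.55
position: [0.4886, -0.1513, 0.1025]
tool_rot: [[-0.003, 0.818, 0.575], [1.0, 0.002, 0.002], [0.0, 0.575, -0.818]]
ft_force: [-4.1, -0.2, 7.6]
grip_width: 0.005
```

>>> apply_moves(plan=[{"tx": -6,"ty": 0,"tz": 8,"rx": 0,"ry": 0,"rz": 0,"jaw": -1},{"tx": -12,"ty": 0,"tz": 17,"rx": 0,"ry": 0,"rz": 0,"jaw": -1},{"tx": -20,"ty": 0,"tz": 30,"rx": 0,"ry": 0,"rz": 0,"jaw": -1},{"tx": -31,"ty": 0,"tz": 45,"rx": 0,"ry": 0,"rz": 0,"jaw": -1},{"tx": -40,"ty": 0,"tz": 58,"rx": 0,"ry": 0,"rz": 0,"jaw": -1},{"tx": -46,"ty": 0,"tz": 66,"rx": 0,"ry": 0,"rz": 0,"jaw": -1}])

```text
time_s: 10.15
position: [0.442, -0.1513, 0.1693]
tool_rot: [[-0.003, 0.818, 0.576], [1.0, 0.002, 0.001], [-0.0, 0.576, -0.818]]
ft_force: [0.6, 0.2, -0.7]
grip_width: 0.0051
```

```bash
python3 -c "
from ov import *
snap([('side','s12'),('wrist','w12')])
T=down(CY);delta(np.r_[CAR+.035*T[:2,1],.24],T)
crop('s12',240,170,400,290,'pics/s12z.png')"
```

```text
t=10.25 pos [ 0.4423 -0.1515  0.1693] d mm [ 67.3 201.8  70.7] rv [ 0.0419  0.6131 -0.1344] F [ 0.16 -0.14 -1.18] w 0.0048 q [-48.   8. 116.  43.  39. -78.]
scale 5.0
```

View pics/s12z.png

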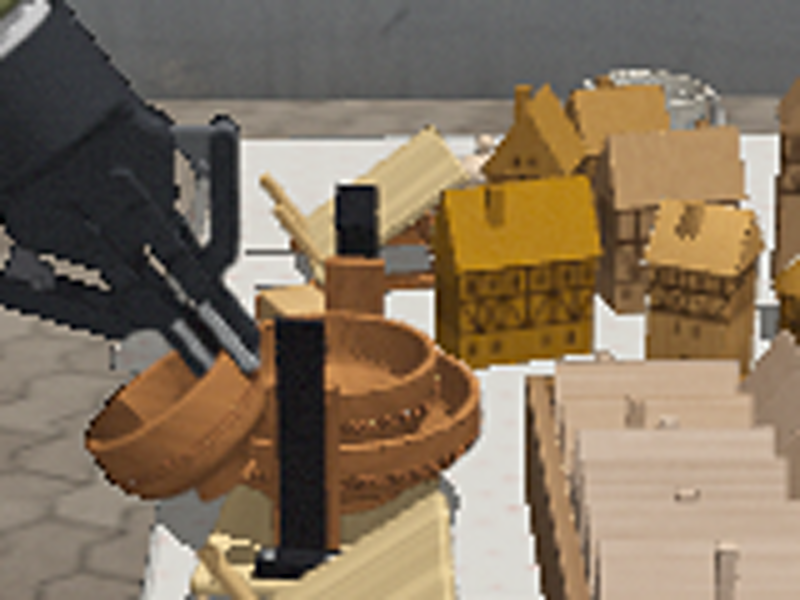

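View pics/w12.png

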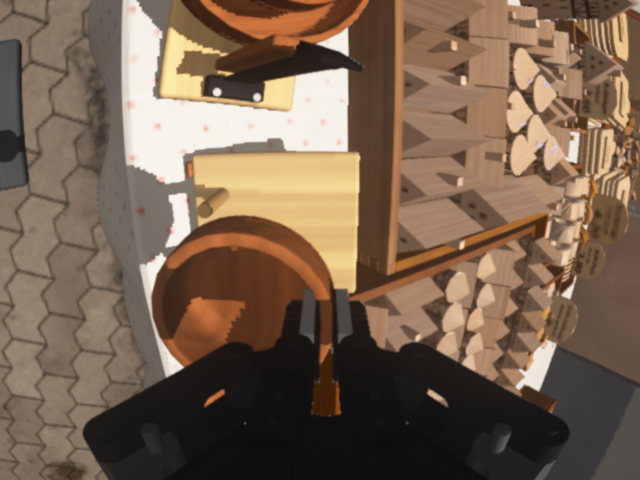

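```bash
python3 -c "
from g import *
print(atz(load('t10'),324.7,262,.092)); T=down(CY);delta(np.array([.514,.0514,.24]),T)"
```

```text
[0.47519697 0.05937672 0.092     ]
t=10.25 pos [ 0.4423 -0.1515  0.1693] d mm [ 71.7 202.9  70.7] rv [ 0.0419  0.6131 -0.1344] F [ 0.16 -0.14 -1.18] w 0.0048 q [-48.   8. 116.  43.  39. -78.]
```

>>> apply_moves(plan=[{"tx": 0,"ty": 0,"tz": 15,"rx": 0,"ry": 0.03,"rz": -0.01,"jaw": -1},{"tx": 4,"ty": 10,"tz": 40,"rx": 0.01,"ry": 0.12,"rz": -0.03,"jaw": -1},{"tx": 10,"ty": 30,"tz": 62,"rx": 0.015,"ry": 0.22,"rz": -0.05,"jaw": -1},{"tx": 20,"ty": 60,"tz": 72,"rx": 0.02,"ry": 0.32,"rz": -0.07,"jaw": -1},{"tx": 32,"ty": 95,"tz": 75,"rx": 0.03,"ry": 0.42,"rz": -0.09,"jaw": -1},{"tx": 45,"ty": 130,"tz": 75,"rx": 0.035,"ry": 0.51,"rz": -0.11,"jaw": -1},{"tx": 58,"ty": 165,"tz": 75,"rx": 0.04,"ry": 0.58,"rz": -0.125,"jaw": -1},{"tx": 67,"ty": 190,"tz": 73,"rx": 0.042,"ry": 0.613,"rz": -0.134,"jaw": -1},{"tx": 72,"ty": 203,"tz": 71,"rx": 0.042,"ry": 0.613,"rz": -0.134,"jaw": -1},{"tx": 72,"ty": 204,"tz": 71,"rx": 0.042,"ry": 0.613,"rz": -0.134,"jaw": -1},{"tx": 72,"ty": 204,"tz": 71,"rx": 0.042,"ry": 0.613,"rz": -0.134,"jaw": -1}])

```text
time_s: 11.35
position: [0.514, 0.052, 0.2399]
tool_rot: [[0.135, 0.991, -0.0], [0.991, -0.135, 0.0], [0.0, -0.0, -1.0]]
ft_force: [-0.3, -0.3, -1.5]
grip_width: 0.0047
```

```bash
python3 -c "
from ov import *
snap([('side','s13'),('wrist','w13')])
T=down(CY);delta(np.array([.514,.0524,.115]),T)
held('s13',(250,170),6,(120,95),.015,.053,.04,'pics/s13z.png')"
```

```text
t=11.45 pos [0.5139 0.0514 0.2404] d mm [ 1.000e-01  1.000e+00 -1.254e+02] rv [-0.0001  0.0005  0.0009] F [0.47 0.05 0.28] w 0.0046 q [-7. 18. 79.  0. 83.  0.]
```

View pics/s13z.png

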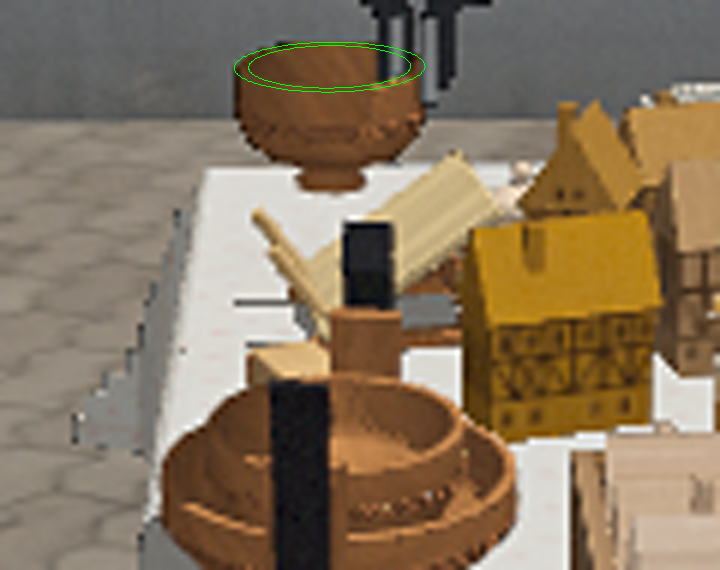

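View pics/w13.png

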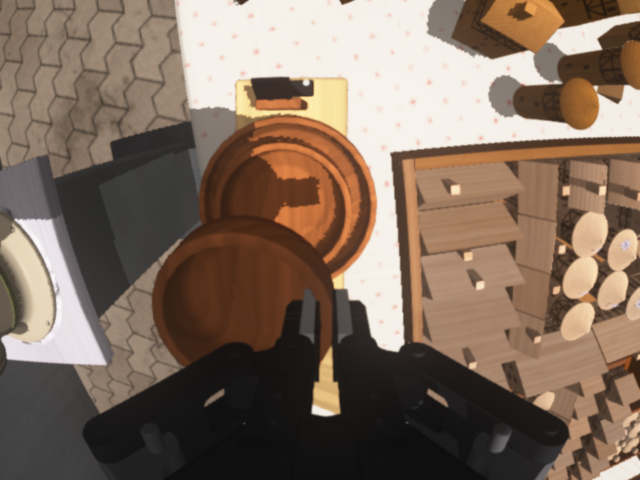

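>>> apply_moves(plan=[{"tx": 0,"ty": 1,"tz": -15,"rx": 0,"ry": 0,"rz": 0,"jaw": -1},{"tx": 0,"ty": 1,"tz": -40,"rx": 0,"ry": 0,"rz": 0,"jaw": -1},{"tx": 0,"ty": 1,"tz": -70,"rx": 0,"ry": 0,"rz": 0,"jaw": -1},{"tx": 0,"ty": 1,"tz": -95,"rx": 0,"ry": 0,"rz": 0,"jaw": -1},{"tx": 0,"ty": 1,"tz": -115,"rx": 0,"ry": 0,"rz": 0,"jaw": -1},{"tx": 0,"ty": 1,"tz": -128,"rx": 0,"ry": 0,"rz": 0,"jaw": -1},{"tx": 0,"ty": 1,"tz": -133,"rx": 0,"ry": 0,"rz": 0,"jaw": -1},{"tx": 0,"ty": 1,"tz": -133,"rx": 0,"ry": 0,"rz": 0,"jaw": -1}])

```text
time_s: 12.25
position: [0.5138, 0.0517, 0.1075]
tool_rot: [[0.138, 0.99, 0.0], [0.99, -0.138, 0.0], [0.0, 0.0, -1.0]]
ft_force: [0.2, -0.6, 0.1]
grip_width: 0.005
```

```bash
python3 -c "
from ov import *
snap([('side','s14'),('wrist','w14')])
T=down(CY);delta(np.array([.514,.0524,.095]),T)
crop('s14',260,205,370,290,'pics/s14z.png')"
```

```text
t=12.35 pos [0.5143 0.0519 0.1083] d mm [ -0.3   0.5 -13.3] rv [0.0001 0.0021 0.0016] F [-0.76 -0.46  0.01] w 0.005 q [-7. 26. 90.  0. 64.  1.]
scale 7.0588235294117645
```

View pics/s14z.png

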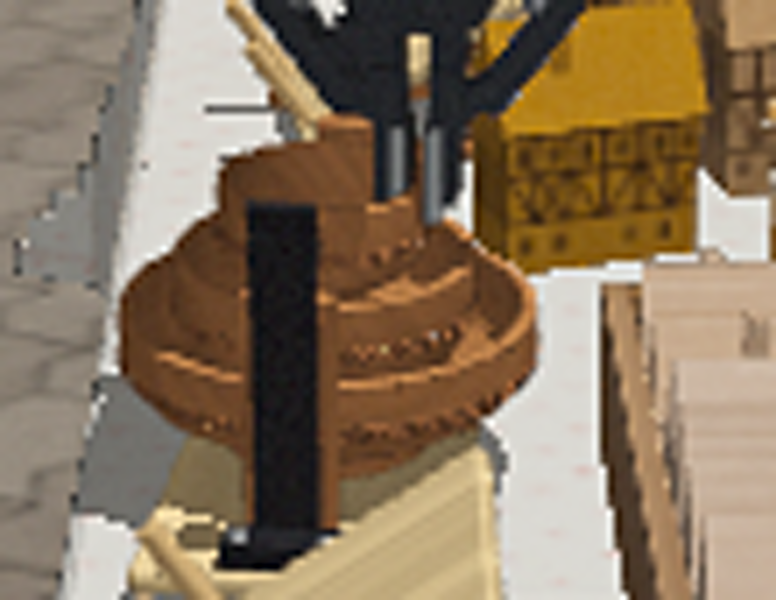

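View pics/w14.png

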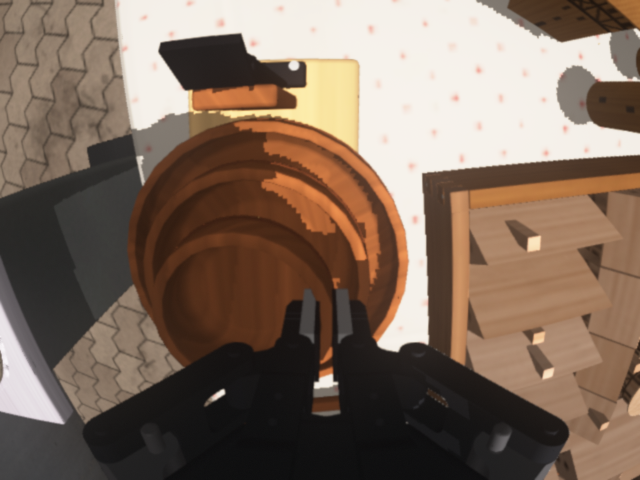

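>>> apply_moves(plan=[{"tx": 0,"ty": 0,"tz": -4,"rx": 0,"ry": 0,"rz": 0,"jaw": -1},{"tx": 0,"ty": 0,"tz": -7,"rx": 0,"ry": 0,"rz": 0,"jaw": -1},{"tx": 0,"ty": 0,"tz": -9,"rx": 0,"ry": 0,"rz": 0,"jaw": -1},{"tx": 0,"ty": 0,"tz": -11,"rx": 0,"ry": 0,"rz": 0,"jaw": -1}])

```text
time_s: 12.75
position: [0.5143, 0.0519, 0.0971]
tool_rot: [[0.137, 0.991, 0.002], [0.991, -0.137, -0.0], [0.0, 0.002, -1.0]]
ft_force: [-0.4, 0.6, 0.5]
grip_width: 0.0049
```

>>> apply_moves(plan=[{"tx": 0,"ty": 0,"tz": -1,"rx": 0,"ry": 0,"rz": 0,"jaw": -1},{"tx": 0,"ty": 0,"tz": -2,"rx": 0,"ry": 0,"rz": 0,"jaw": -1}])

```text
time_s: 12.95
position: [0.5143, 0.052, 0.095]
tool_rot: [[0.137, 0.991, 0.002], [0.991, -0.137, -0.0], [0.0, 0.002, -1.0]]
ft_force: [-0.3, 0.5, -1.3]
grip_width: 0.0051
```

>>> apply_moves(plan=[{"tx": 0,"ty": 0,"tz": -1,"rx": 0,"ry": 0,"rz": 0,"jaw": -1},{"tx": 0,"ty": 0,"tz": -2,"rx": 0,"ry": 0,"rz": 0,"jaw": -1}])

```text
time_s: 13.15
position: [0.5145, 0.0519, 0.0931]
tool_rot: [[0.137, 0.991, 0.003], [0.991, -0.137, -0.0], [0.0, 0.003, -1.0]]
ft_force: [1.4, -0.2, 4.7]
grip_width: 0.0051
```

>>> apply_moves(plan=[{"tx": 0,"ty": 0,"tz": 0,"rx": 0,"ry": 0,"rz": 0,"jaw": -0.87},{"tx": 0,"ty": 0,"tz": 0,"rx": 0,"ry": 0,"rz": 0,"jaw": -0.77},{"tx": 0,"ty": 0,"tz": 0,"rx": 0,"ry": 0,"rz": 0,"jaw": -0.68},{"tx": 0,"ty": 0,"tz": 0,"rx": 0,"ry": 0,"rz": 0,"jaw": -0.65},{"tx": 0,"ty": 0,"tz": 5,"rx": 0,"ry": 0,"rz": 0,"jaw": -0.65},{"tx": 0,"ty": 0,"tz": 15,"rx": 0,"ry": 0,"rz": 0,"jaw": -0.65},{"tx": 0,"ty": 0,"tz": 40,"rx": 0,"ry": 0,"rz": 0,"jaw": -0.65},{"tx": 0,"ty": 0,"tz": 80,"rx": 0,"ry": 0,"rz": 0,"jaw": 0},{"tx": 0,"ty": 0,"tz": 120,"rx": 0,"ry": 0,"rz": 0,"jaw": 0.2}])

```text
time_s: 14.05
position: [0.5142, 0.052, 0.2152]
tool_rot: [[0.137, 0.991, 0.003], [0.991, -0.137, -0.0], [0.0, 0.003, -1.0]]
ft_force: [0.3, 0.5, -0.0]
grip_width: 0.0431
```

```bash
python3 -c "
from ov import *
snap([('side','s15'),('wrist','w15')])
T=down(0);delta(np.array([.40,-.364,.25]),T)
crop('s15',260,205,370,290,'pics/s15z.png')"
```

```text
t=14.15 pos [0.5165 0.0518 0.2191] d mm [-116.5 -415.8   30.9] rv [0.0007 0.0136 0.1373] F [ 0.16 -0.49 -0.46] w 0.051 q [-7. 19. 81.  0. 79.  1.]
scale 7.0588235294117645
```

View pics/s15z.png

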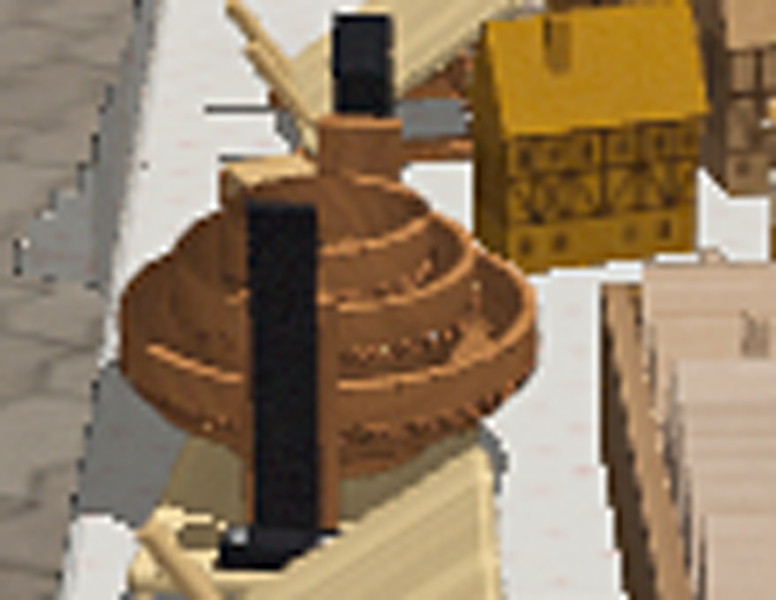

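View pics/w15.png

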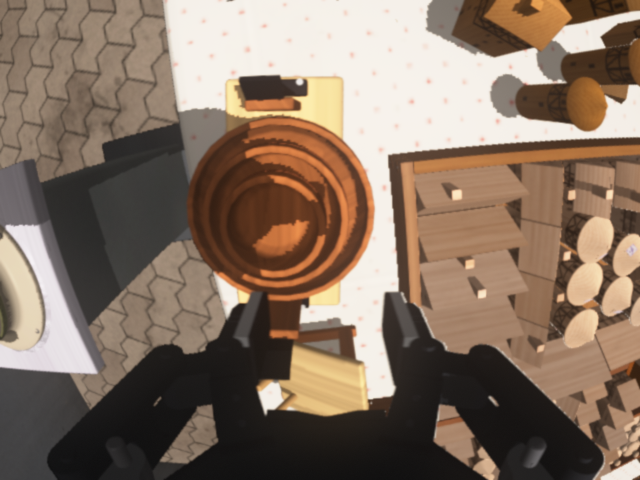

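>>> apply_moves(plan=[{"tx": -5,"ty": -30,"tz": 25,"rx": 0,"ry": 0.0,"rz": 0.02,"jaw": 0.2},{"tx": -10,"ty": -75,"tz": 35,"rx": 0,"ry": 0.01,"rz": 0.04,"jaw": 0.2},{"tx": -22,"ty": -123,"tz": 40,"rx": 0,"ry": 0.01,"rz": 0.06,"jaw": 0.2},{"tx": -34,"ty": -170,"tz": 40,"rx": 0,"ry": 0.014,"rz": 0.08,"jaw": 0.2},{"tx": -46,"ty": -218,"tz": 40,"rx": 0,"ry": 0.014,"rz": 0.1,"jaw": 0.2},{"tx": -57,"ty": -266,"tz": 40,"rx": 0,"ry": 0.014,"rz": 0.12,"jaw": 0.2},{"tx": -68,"ty": -314,"tz": 40,"rx": 0,"ry": 0.014,"rz": 0.14,"jaw": 0.2},{"tx": -79,"ty": -362,"tz": 40,"rx": 0,"ry": 0.014,"rz": 0.16,"jaw": 0.2},{"tx": -90,"ty": -410,"tz": 40,"rx": 0,"ry": 0.014,"rz": 0.19,"jaw": 0.2},{"tx": -97,"ty": -450,"tz": 40,"rx": 0,"ry": 0.014,"rz": 0.19,"jaw": 0.2},{"tx": -97,"ty": -460,"tz": 40,"rx": 0,"ry": 0.014,"rz": 0.19,"jaw": 0.2},{"tx": -97,"ty": -460,"tz": 40,"rx": 0,"ry": 0.014,"rz": 0.19,"jaw": 0.2}])

```text
time_s: 15.35
position: [0.419, -0.4091, 0.2586]
tool_rot: [[-0.051, 0.999, -0.001], [0.999, 0.051, 0.0], [0.0, -0.001, -1.0]]
ft_force: [0.7, 0.8, -0.4]
grip_width: 0.0509
```

```bash
python3 -c "
from ov import *
snap([('wrist','w16'),('top','t16')])
delta(np.array([.416,-.364,.25]),down(np.radians(3)))
d=load('w16')"
```

```text
t=15.45 pos [ 0.4197 -0.4071  0.2592] d mm [-3.7 43.1 -9.2] rv [-0.0001 -0.0003 -0.001 ] F [0.97 1.44 0.54] w 0.0513 q [-56.  24.  66.  -0.  90. -59.]
```

View pics/w16.png

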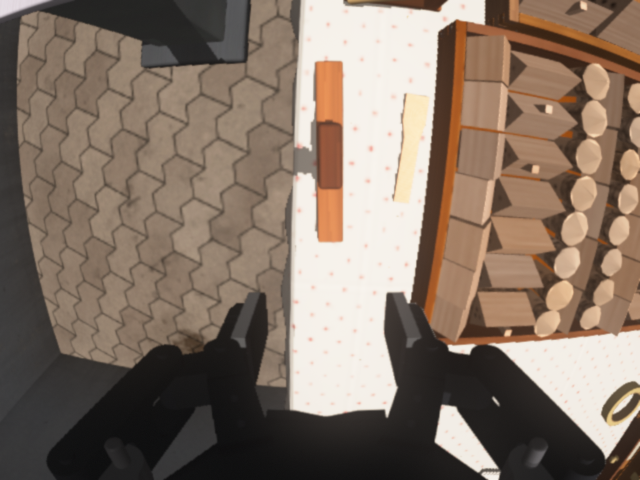

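View pics/t16.png

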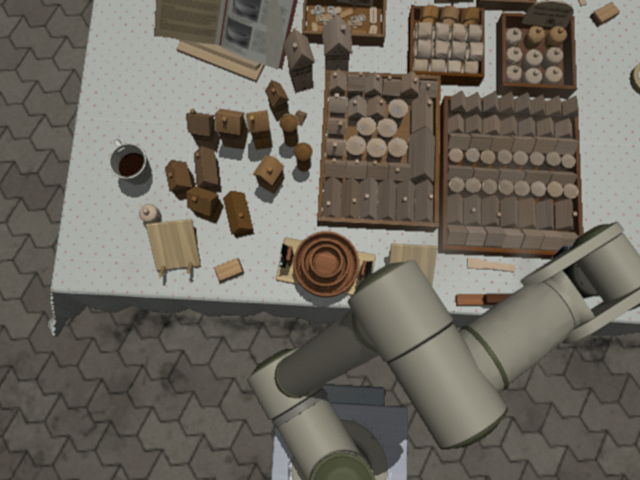

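```bash
python3 -c "
from g import *
crop('w16',285,45,385,255,'pics/w16z.png',2.8)
crop('w16',295,50,365,150,'pics/a.png',6);crop('w16',295,150,365,250,'pics/b.png',6)
cv2.imwrite('pics/w16z.png',np.hstack([cv2.imread('pics/a.png')[:, :400],cv2.imread('pics/b.png')[:, :400]]))"
```

```text
scale 2.8
scale 6
scale 6
```

View pics/w16z.png

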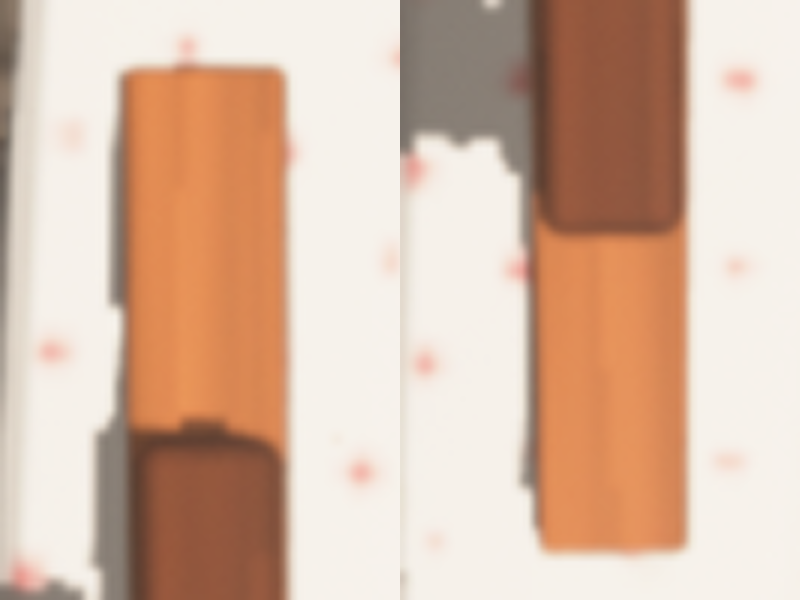

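Run:
```python
from g import *
d=load('w16');t=load('top0')
px=np.array([(295+124/6,50+67/6),(295+284/6,50+67/6),(295+140/6,150+552/6),(295+287/6,150+550/6)])-.5
B=np.array([[-.014,.098,.014],[.014,.098,.014],[-.014,-.098,.014],[.014,-.098,.014]])
tp=np.array([(450+58/8,255+392/8),(450+58/8,255+314/8),(450+685/8,255+392/8),(450+685/8,255+312/8)])-.5
for nm,im,P,f in(("wrist",d,px,True),("top",t,tp,False)):
    fn=lambda p:(proj(im,np.array([p[0],p[1],p[3]])+B@Ro.from_rotvec([0,0,p[2]]).as_matrix().T,f)-P).ravel()
    r=least_squares(fn,[.416,-.364,.05,0],x_scale=[.01,.01,.1,.01]);print(nm,r.x.round(4),np.degrees(r.x[2]).round(2),r.fun.round(1))
    fn2=lambda p:fn([*p,0]); r=least_squares(fn2,[.416,-.364,.05]);print(nm,r.x.round(4),r.fun.round(1))
for p in px: print(atz(d,*p,.014,True).round(4))
delta(np.array([.416,-.364,.1]),down(np.radians(3)))
```

```text
wrist [ 0.4211 -0.3699  0.0607 -0.0033] 3.48 [-0.3  0.2  0.3 -0.1 -0.3 -0.1  0.3  0. ]
wrist [ 0.4211 -0.3696  0.0607] [-0.4 -0.5  0.4 -0.8 -0.4  0.7  0.4  0.8]
top [ 0.4217 -0.3742  0.0543 -0.0153] 3.11 [ 0.4  0.6 -0.2 -0.8  0.3  0.6 -0.5 -0.5]
top [ 0.4198 -0.3696  0.0549] [-0.   0.7 -0.6 -0.8  0.8  0.7 -0.1 -0.6]
[ 0.4016 -0.2732  0.014 ]
[ 0.4287 -0.2718  0.014 ]
[ 0.4134 -0.4675  0.014 ]
[ 0.4405 -0.4657  0.014 ]
t=15.45 pos [ 0.4197 -0.4071  0.2592] d mm [  -3.7   43.1 -159.2] rv [-0.0001 -0.0003 -0.001 ] F [0.97 1.44 0.54] w 0.0513 q [-56.  24.  66.  -0.  90. -59.]
```

>>> apply_moves(plan=[{"tx": 1,"ty": 20,"tz": -20,"rx": 0,"ry": 0,"rz": 0.01,"jaw": 0.2},{"tx": 1,"ty": 37,"tz": -60,"rx": 0,"ry": 0,"rz": 0.01,"jaw": 0.2},{"tx": 1,"ty": 37,"tz": -105,"rx": 0,"ry": 0,"rz": 0.01,"jaw": 0.2},{"tx": 1,"ty": 37,"tz": -150,"rx": 0,"ry": 0,"rz": 0.01,"jaw": 0.2},{"tx": 1,"ty": 37,"tz": -190,"rx": 0,"ry": 0,"rz": 0.01,"jaw": 0.2},{"tx": 1,"ty": 37,"tz": -220,"rx": 0,"ry": 0,"rz": 0.01,"jaw": 0.2},{"tx": 1,"ty": 37,"tz": -235,"rx": 0,"ry": 0,"rz": 0.01,"jaw": 0.2},{"tx": 1,"ty": 37,"tz": -240,"rx": 0,"ry": 0,"rz": 0.01,"jaw": 0.2},{"tx": 1,"ty": 37,"tz": -240,"rx": 0,"ry": 0,"rz": 0.01,"jaw": 0.2}])

```text
time_s: 16.35
position: [0.4212, -0.3691, 0.0195]
tool_rot: [[-0.065, 0.998, -0.0], [0.998, 0.065, 0.0], [0.0, -0.0, -1.0]]
ft_force: [0.2, -0.9, 0.3]
grip_width: 0.0515
```

```bash
python3 -c "
from ov import *
snap([('wrist','w17'),('side','s17')])
delta(np.array([.421,-.3696,.018]),down(np.radians(3.4)))
crop('s17',220,280,370,420,'pics/s17z.png')"
```

```text
t=16.45 pos [ 0.4214 -0.37    0.0205] d mm [-0.4  0.4 -2.5] rv [ 0.0015  0.001  -0.0048] F [-0.9  -0.36  0.53] w 0.0513 q [-53.  36.  88.  -0.  55. -57.]
scale 4.285714285714286
```

View pics/w17.png

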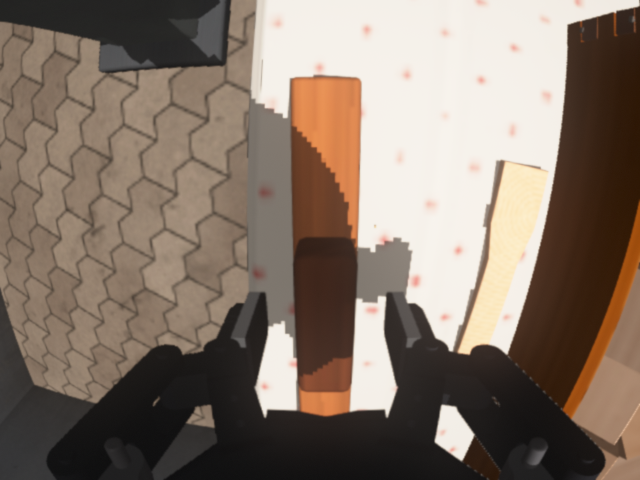

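View pics/s17z.png

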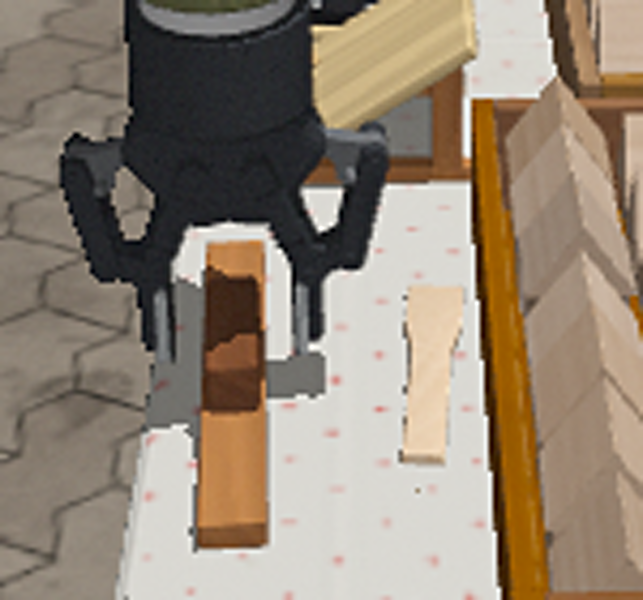

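>>> apply_moves(plan=[{"tx": 0,"ty": 0,"tz": -2,"rx": 0,"ry": 0,"rz": 0,"jaw": -0.2},{"tx": 0,"ty": 0,"tz": -2,"rx": 0,"ry": 0,"rz": 0,"jaw": -0.4},{"tx": 0,"ty": 0,"tz": -2,"rx": 0,"ry": 0,"rz": 0,"jaw": -0.6},{"tx": 0,"ty": 0,"tz": -2,"rx": 0,"ry": 0,"rz": 0,"jaw": -1},{"tx": 0,"ty": 0,"tz": -2,"rx": 0,"ry": 0,"rz": 0,"jaw": -1}], grip_force=80)

```text
time_s: 16.95
position: [0.4216, -0.3702, 0.0194]
tool_rot: [[-0.064, 0.998, 0.002], [0.998, 0.064, -0.002], [-0.003, 0.002, -1.0]]
ft_force: [-0.4, 2.1, 6.2]
grip_width: 0.0225
```

>>> apply_moves(plan=[{"tx": 0,"ty": 0,"tz": 10,"rx": 0,"ry": 0,"rz": 0,"jaw": -1},{"tx": 0,"ty": 0,"tz": 30,"rx": 0,"ry": 0,"rz": 0,"jaw": -1},{"tx": 0,"ty": 0,"tz": 70,"rx": 0,"ry": 0,"rz": 0,"jaw": -1},{"tx": 0,"ty": 5,"tz": 115,"rx": 0,"ry": 0,"rz": 0,"jaw": -1},{"tx": 5,"ty": 20,"tz": 160,"rx": 0,"ry": 0,"rz": -0.02,"jaw": -1},{"tx": 10,"ty": 50,"tz": 200,"rx": 0,"ry": 0,"rz": -0.05,"jaw": -1},{"tx": 15,"ty": 90,"tz": 225,"rx": 0,"ry": 0,"rz": -0.08,"jaw": -1},{"tx": 20,"ty": 130,"tz": 230,"rx": 0,"ry": 0,"rz": -0.12,"jaw": -1},{"tx": 26,"ty": 170,"tz": 230,"rx": 0,"ry": 0,"rz": -0.15,"jaw": -1},{"tx": 32,"ty": 210,"tz": 230,"rx": 0,"ry": 0,"rz": -0.18,"jaw": -1},{"tx": 38,"ty": 250,"tz": 230,"rx": 0,"ry": 0,"rz": -0.196,"jaw": -1},{"tx": 40,"ty": 270,"tz": 230,"rx": 0,"ry": 0,"rz": -0.196,"jaw": -1}])

```text
time_s: 18.15
position: [0.4613, -0.0973, 0.2502]
tool_rot: [[0.13, 0.992, 0.002], [0.992, -0.13, -0.003], [-0.002, 0.002, -1.0]]
ft_force: [0.5, -0.2, -1.2]
grip_width: 0.0221
```

```bash
python3 -c "
from ov import *
snap([('wrist','w18'),('side','s18'),('top','t18')])
delta(np.array([.475,.055,.25]),down(CY))
crop('s18',200,120,400,270,'pics/s18z.png')"
```

```text
t=18.30 pos [ 0.4615 -0.0993  0.2501] d mm [ 1.350e+01  1.543e+02 -1.000e-01] rv [ 0.0032  0.0019 -0.0065] F [ 0.67  0.02 -1.51] w 0.0224 q [-26.  13.  84.  -0.  83. -19.]
scale 4.0
```

View pics/w18.png

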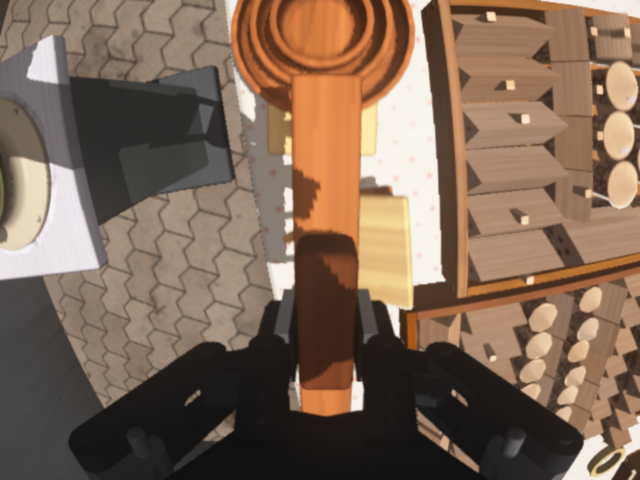

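View pics/s18z.png

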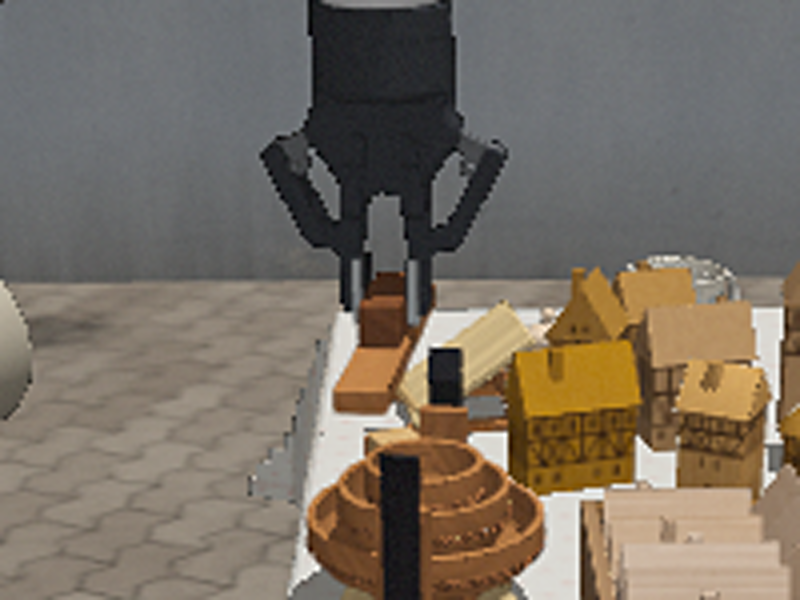

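View pics/t18.png

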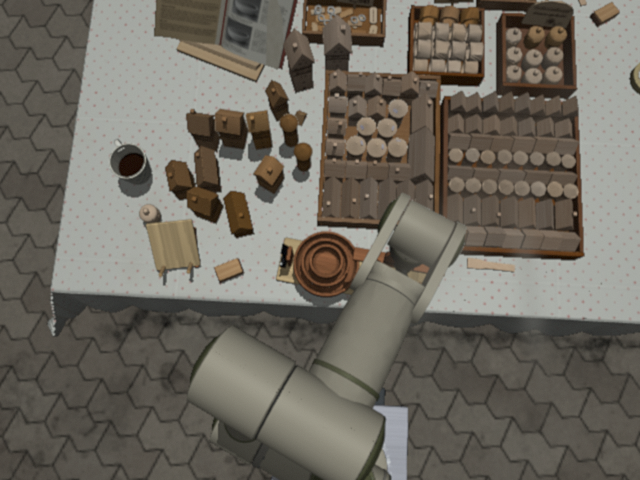

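```bash
python3 -c "
from g import *
crop('w15',180,60,385,315,'pics/w15z.png',2.35)
crop('w15',215,65,355,135,'pics/w15y.png',5.5)"
```

```text
scale 2.35
scale 5.5
```

View pics/w15z.png

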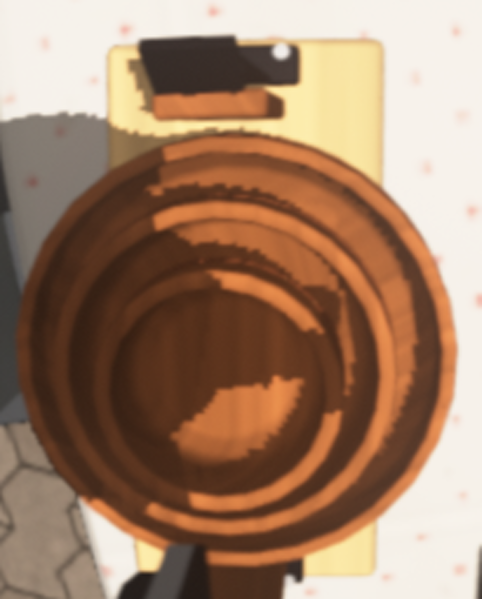

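View pics/w15y.png

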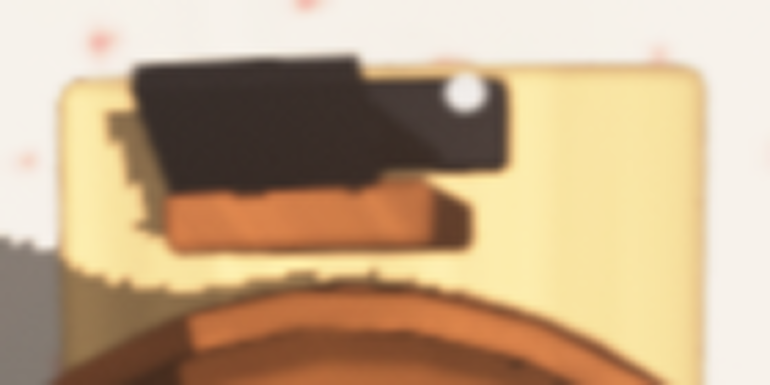

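Run:
```python
from g import *
d=load('w15')
px=np.array([(215+62/5.5,65+77/5.5),(215+704/5.5,65+67/5.5),(180+138/2.35,60+577/2.35),(180+376/2.35,60+577/2.35)])-.5
B=np.array([[-.056,.118,.015],[.056,.118,.015],[-.056,-.118,.015],[.056,-.118,.015]])
W=lambda p,B:np.array([p[0],p[1],0])+B@Ro.from_rotvec([0,0,p[2]]).as_matrix().T
fn=lambda p:(proj(d,W(p,B),True)-px).ravel()
r=least_squares(fn,[.475,.055,-.13],loss='soft_l1');print(r.x.round(4),np.degrees(r.x[2]),r.fun.round(1))
# large/medium/small rims
for n,rr,z,P in(("L",.08,.072,[(18,350),(456,350),(235,134),(390,200),(70,200),(80,490),(410,490)]),("M",.058,.092,[(68,350),(395,370),(230,202),(350,260),(130,240),(230,532)]),("S",.04,.108,[(110,370),(342,385),(230,270),(300,300),(225,510)])):
    P=np.array(P)/2.35+[180,60]-.5
    f=lambda p:[dist(q,proj(d,circ(np.array([p[0],p[1],z]),np.eye(3),rr,0),True)) for q in P]
    s=least_squares(f,[.475,.055],diff_step=1e-3,x_scale=.01);print(n,s.x.round(4),np.round(s.fun,1))
p=r.x;im=cv2.resize(d['image'][60:310,180:385,::-1],None,fx=2.35,fy=2.35,interpolation=cv2.INTER_CUBIC)
o=np.array([180,60])
for q in(B[[0,1,3,2,0]],np.array([[-.012,.099,.151],[.012,.099,.151]]),np.array([[-.017,.09,.112],[.017,.09,.112]])): draw(im,proj(d,W(p,q),True),o,2.35,(255,0,0))
cv2.imwrite('pics/w15q.png',im)
# held bar from w18
```

```text
[ 0.4804  0.0561 -0.1437] -8.23166695326907 [-1.5  0.1  1.6 -0.9 -0.6  0.1  0.5  1.3]
L [0.4802 0.057 ] [1.7 1.7 1.  1.4 1.3 2.9 1.4]
M [0.4811 0.0559] [3.8 4.  1.7 1.9 2.  3.8]
S [0.4813 0.0558] [4.5 3.7 0.9 1.1 1.9]
```

View pics/w15q.png

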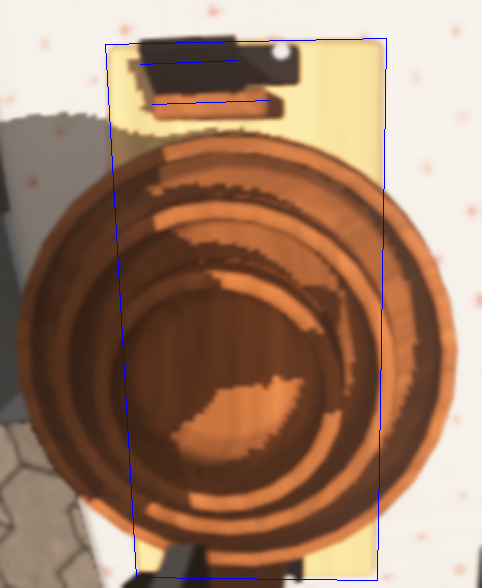

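>>> apply_moves(plan=[{"tx": 3,"ty": 15,"tz": 0,"rx": 0,"ry": 0,"rz": 0,"jaw": -1},{"tx": 7,"ty": 50,"tz": 0,"rx": 0.003,"ry": 0.002,"rz": -0.005,"jaw": -1},{"tx": 11,"ty": 90,"tz": 0,"rx": 0.003,"ry": 0.002,"rz": -0.01,"jaw": -1},{"tx": 15,"ty": 125,"tz": 0,"rx": 0.003,"ry": 0.002,"rz": -0.01,"jaw": -1},{"tx": 16,"ty": 145,"tz": -10,"rx": 0.003,"ry": 0.002,"rz": -0.01,"jaw": -1},{"tx": 16,"ty": 154,"tz": -30,"rx": 0.003,"ry": 0.002,"rz": -0.01,"jaw": -1},{"tx": 16,"ty": 154,"tz": -50,"rx": 0.003,"ry": 0.002,"rz": -0.01,"jaw": -1},{"tx": 16,"ty": 154,"tz": -60,"rx": 0.003,"ry": 0.002,"rz": -0.01,"jaw": -1},{"tx": 16,"ty": 154,"tz": -60,"rx": 0.003,"ry": 0.002,"rz": -0.01,"jaw": -1},{"tx": 16,"ty": 154,"tz": -60,"rx": 0.003,"ry": 0.002,"rz": -0.01,"jaw": -1}])

```text
time_s: 19.3
position: [0.478, 0.0539, 0.1908]
tool_rot: [[0.14, 0.99, 0.001], [0.99, -0.14, -0.0], [-0.0, 0.001, -1.0]]
ft_force: [0.4, 0.4, -1.1]
grip_width: 0.0226
```

```bash
python3 -c "
from ov import *
snap([('wrist','w19'),('side','s19'),('top','t19')])
delta(np.array([.478,.055,.19]),down(np.radians(-8)))
crop('s19',240,170,360,270,'pics/s19z.png');crop('t19',260,215,390,315,'pics/t19z.png')
crop('w19',220,20,420,170,'pics/w19z.png')"
```

```text
t=19.45 pos [0.4779 0.0543 0.1909] d mm [ 0.1  0.7 -0.9] rv [0.0006 0.0016 0.0005] F [-0.42 -0.44 -1.29] w 0.0227 q [-8. 17. 89. -0. 74.  0.]
scale 6.0
scale 6.0
scale 4.0
```

View pics/w19.png

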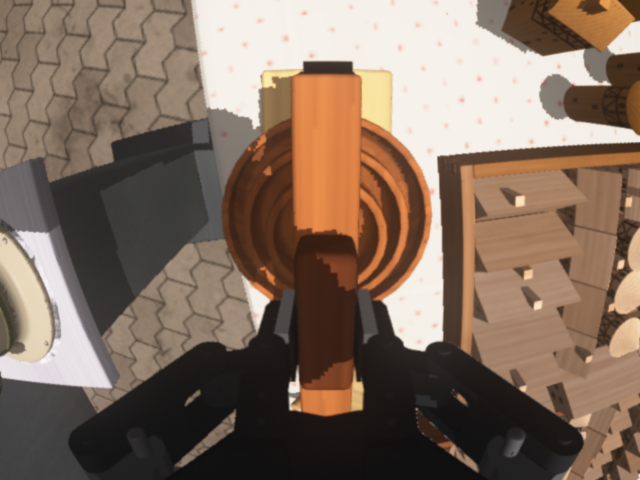

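View pics/s19z.png

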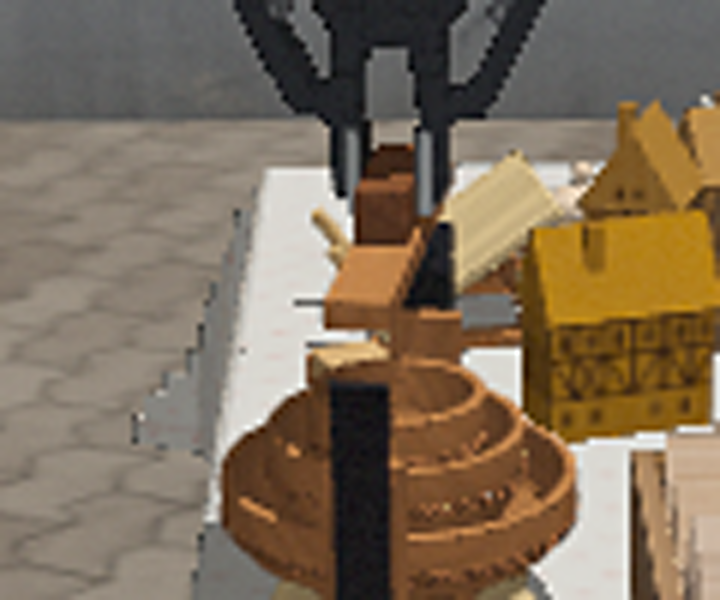

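View pics/t19z.png

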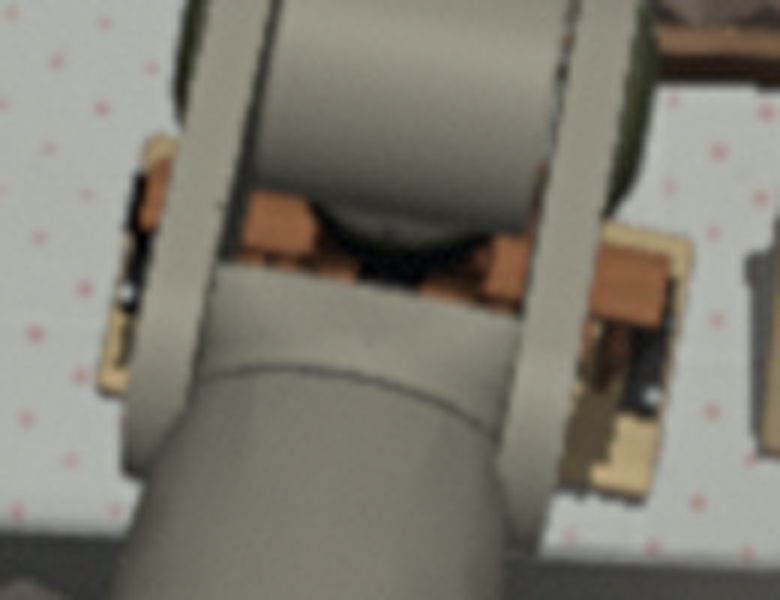

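View pics/w19z.png

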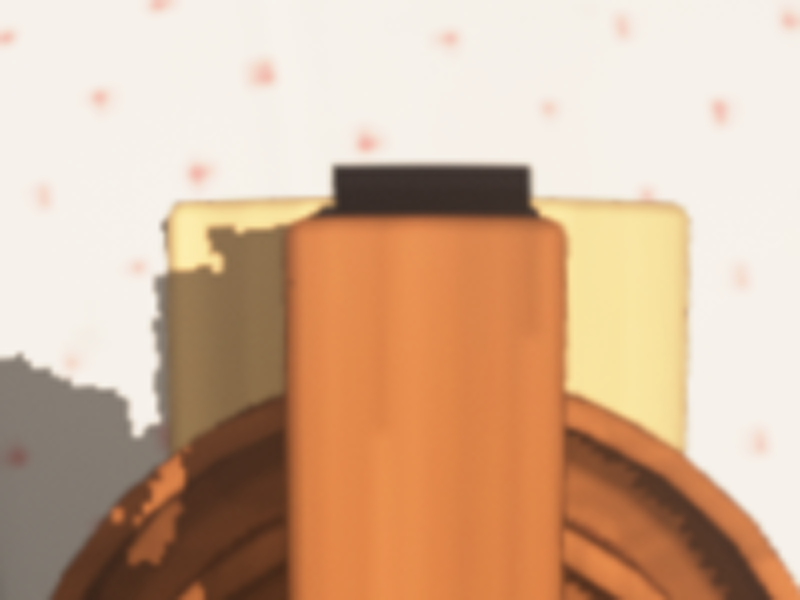

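Run:
```python
from g import *
t=load('t10');d=load('w19')
a=atz(t,265+108/6-.5,210+205/6-.5,.151);b=atz(t,265+643/6-.5,210+310/6-.5,.151);print(a,b,(a+b)/2,np.linalg.norm(a-b))
ex=np.array([np.cos(CY-.003),np.sin(CY-.003)]);ey=np.array([-ex[1],ex[0]])
from rig import env
p=env.observe()["position"];print(p)
zb=p[2]-.0194+.014
for nm,u,v,z in(("barend",220+427/4,20+215/4,zb),("hookfar",220+431/4,20+166/4,.151)):
    w=atz(d,u-.5,v-.5,z,True);print(nm,w.round(4),"along y from tcp",((w-p)[:2]@ey).round(4),"x",((w-p)[:2]@ex).round(4))
```

```text
[0.50220995 0.15791833 0.151     ] [ 0.4725902 -0.0472444  0.151    ] [0.48740007 0.05533697 0.151     ] 0.2072898336008227
[0.47792462 0.054271   0.19093913]
barend [0.4925 0.1506 0.1855] along y from tcp 0.0974 x 0.0011
hookfar [0.4944 0.1602 0.151 ] along y from tcp 0.1072 x 0.0017
```

```bash
python3 -c "
from g import *
crop('t10',265,225,325,285,'pics/a.png',6.6);crop('t10',335,235,395,295,'pics/b.png',6.6)
cv2.imwrite('pics/hk.png',np.hstack([cv2.imread('pics/a.png'),cv2.imread('pics/b.png')]))"
```

```text
scale 6.6
scale 6.6
```

View pics/hk.png

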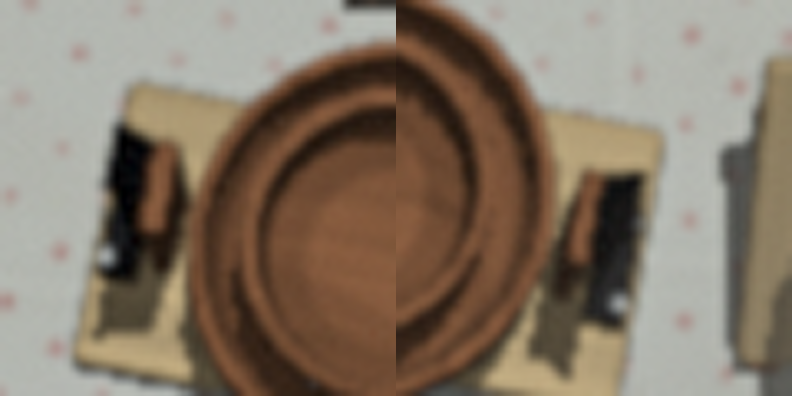

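>>> apply_moves(plan=[{"tx": 0,"ty": 1.5,"tz": -5,"rx": 0,"ry": 0.001,"rz": 0,"jaw": -1},{"tx": 0,"ty": 2.5,"tz": -12,"rx": 0,"ry": 0.001,"rz": 0,"jaw": -1},{"tx": 0,"ty": 2.5,"tz": -15,"rx": 0,"ry": 0.001,"rz": 0,"jaw": -1},{"tx": 0,"ty": 2.5,"tz": -15,"rx": 0,"ry": 0.001,"rz": 0,"jaw": -1}])

```text
time_s: 19.85
position: [0.4776, 0.0569, 0.1753]
tool_rot: [[0.14, 0.99, -0.001], [0.99, -0.14, -0.0], [-0.0, -0.001, -1.0]]
ft_force: [-0.8, -0.6, -0.7]
grip_width: 0.0225
```

```bash
python3 -c "
from ov import *
snap([('wrist','w20'),('top','t20')])
delta(np.array([.478,.0567,.19]),down(np.radians(-8)))
crop('w20',250,30,390,120,'pics/w20z.png',5.5);crop('t20',260,215,390,315,'pics/t20z.png')"
```

```text
t=19.95 pos [0.478  0.0568 0.1759] d mm [ 0.  -0.1 14.1] rv [0.0005 0.0005 0.0004] F [-0.73 -0.97 -1.79] w 0.0225 q [-7. 18. 90. -0. 72.  1.]
scale 5.5
scale 6.0
```

View pics/w20z.png

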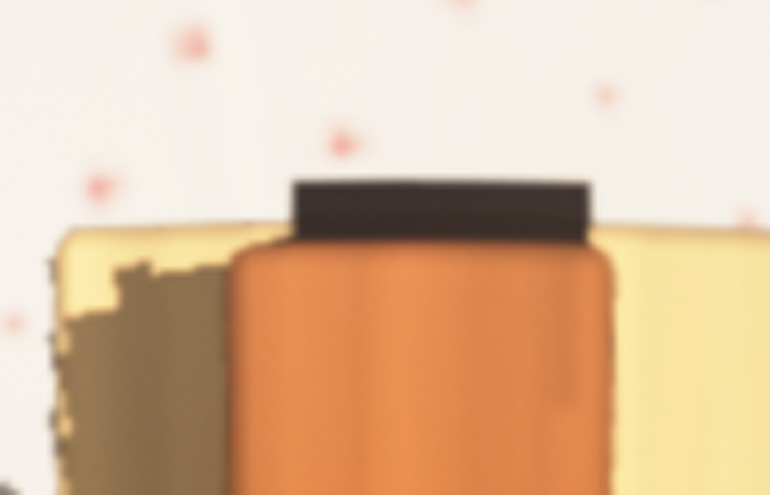

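View pics/t20z.png

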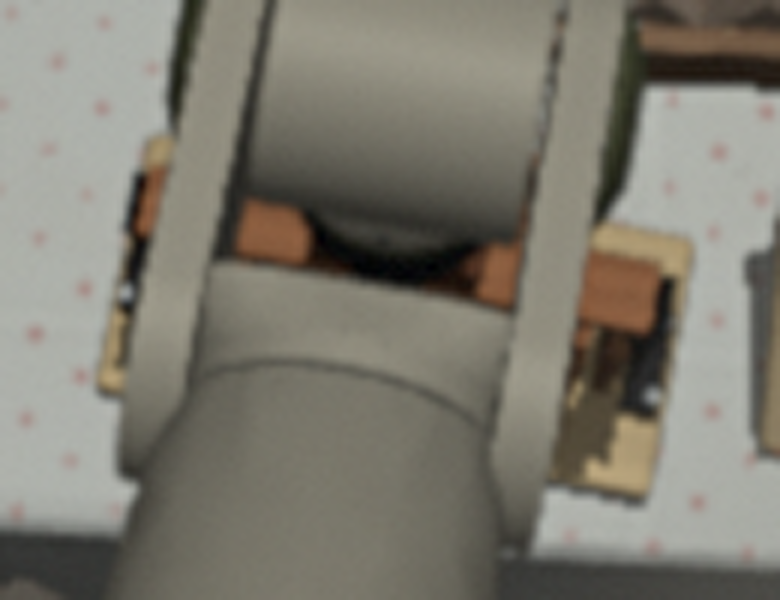

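Run:
```python
from g import *
d=load('w20');from rig import env
ex=np.array([np.cos(CY-.003),np.sin(CY-.003)]);ey=np.array([-ex[1],ex[0]])
p=env.observe()["position"];zb=p[2]-.0194+.014
for nm,u,v,z in(("barend",326,30+243/5.5,zb),("hookfar",330,30+182/5.5,.151)):
    w=atz(d,u-.5,v-.5,z,True);print(nm,((w-p)[:2]@ey).round(4))
```

```text
barend 0.0976
hookfar 0.1047
```

>>> apply_moves(plan=[{"tx": 0,"ty": 0,"tz": -4,"rx": 0,"ry": 0,"rz": 0,"jaw": -1},{"tx": 0,"ty": 0,"tz": -8,"rx": 0,"ry": 0,"rz": 0,"jaw": -1},{"tx": 0,"ty": 0,"tz": -12,"rx": 0,"ry": 0,"rz": 0,"jaw": -1},{"tx": 0,"ty": 0,"tz": -15,"rx": 0,"ry": 0,"rz": 0,"jaw": -1}])

```text
time_s: 20.35
position: [0.478, 0.0567, 0.1606]
tool_rot: [[0.14, 0.99, 0.0], [0.99, -0.14, -0.001], [-0.001, 0.0, -1.0]]
ft_force: [-0.7, 0.4, 3.6]
grip_width: 0.0226
```

>>> apply_moves(plan=[{"tx": 0,"ty": 0,"tz": -3,"rx": 0,"ry": 0,"rz": 0,"jaw": -1},{"tx": 0,"ty": 0,"tz": -6,"rx": 0,"ry": 0,"rz": 0,"jaw": -1},{"tx": 0,"ty": 0,"tz": -9,"rx": 0,"ry": 0,"rz": 0,"jaw": -1}])

```text
time_s: 20.65
position: [0.4787, 0.0567, 0.1522]
tool_rot: [[0.14, 0.99, 0.003], [0.99, -0.14, -0.001], [-0.0, 0.003, -1.0]]
ft_force: [-0.0, -0.2, 9.3]
grip_width: 0.0225
```

>>> apply_moves(plan=[{"tx": 0,"ty": 0,"tz": -4,"rx": 0,"ry": 0,"rz": 0,"jaw": -1},{"tx": 0,"ty": 0,"tz": -8,"rx": 0,"ry": 0,"rz": 0,"jaw": -1},{"tx": 0,"ty": 0,"tz": -12,"rx": 0,"ry": 0,"rz": 0,"jaw": -1},{"tx": 0,"ty": 0,"tz": -16,"rx": 0,"ry": 0,"rz": 0,"jaw": -1},{"tx": 0,"ty": 0,"tz": -19,"rx": 0,"ry": 0,"rz": 0,"jaw": -1}])

```text
time_s: 21.15
position: [0.4784, 0.0567, 0.1326]
tool_rot: [[0.14, 0.99, 0.002], [0.99, -0.14, -0.001], [-0.001, 0.002, -1.0]]
ft_force: [-0.6, -2.6, 0.4]
grip_width: 0.0228
```

```bash
python3 -c "
from ov import *
snap([('wrist','w21'),('side','s21')])
delta(np.array([.478,.0567,.1314]),down(np.radians(-8)))
crop('w21',250,10,390,120,'pics/w21z.png',5.5);crop('s21',240,180,360,270,'pics/s21z.png')"
```

```text
t=21.25 pos [0.4781 0.0567 0.1324] d mm [-0.1  0.  -1. ] rv [0.0007 0.0008 0.0006] F [-0.14  0.84 -1.88] w 0.0223 q [-7. 21. 94. -0. 65.  1.]
scale 5.5
scale 6.666666666666667
```

View pics/w21z.png

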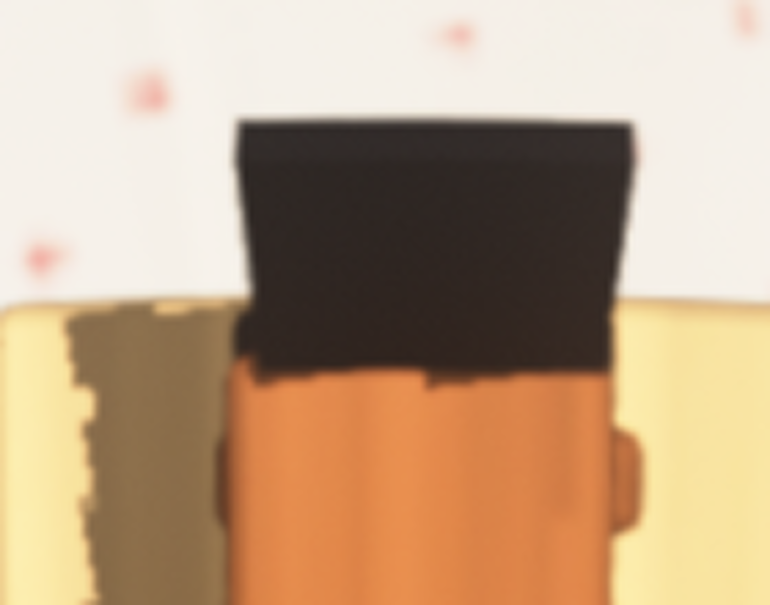

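View pics/s21z.png

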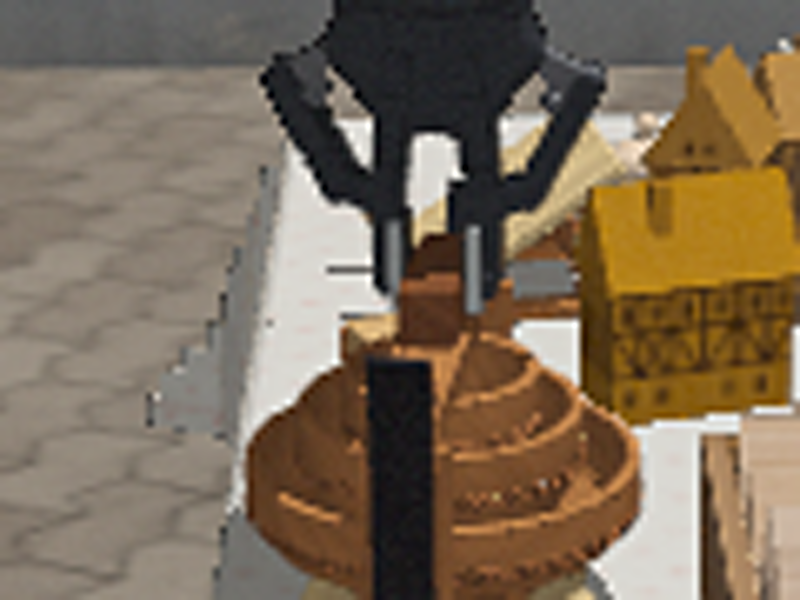

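>>> apply_moves(plan=[{"tx": 0,"ty": 0,"tz": -1,"rx": 0,"ry": 0,"rz": 0,"jaw": -1},{"tx": 0,"ty": 0,"tz": -2,"rx": 0,"ry": 0,"rz": 0,"jaw": -1}])

```text
time_s: 21.45
position: [0.4781, 0.0568, 0.1313]
tool_rot: [[0.14, 0.99, 0.001], [0.99, -0.14, -0.001], [-0.001, 0.001, -1.0]]
ft_force: [-6.6, 0.6, 21.2]
grip_width: 0.022
```

>>> apply_moves(plan=[{"tx": 0,"ty": 0,"tz": 1,"rx": 0,"ry": 0,"rz": 0,"jaw": -0.4},{"tx": 0,"ty": 0,"tz": 1,"rx": 0,"ry": 0,"rz": 0,"jaw": -0.2},{"tx": 0,"ty": 0,"tz": 1,"rx": 0,"ry": 0,"rz": 0,"jaw": 0},{"tx": 0,"ty": 0,"tz": 1,"rx": 0,"ry": 0,"rz": 0,"jaw": 0.1},{"tx": 0,"ty": 0,"tz": 10,"rx": 0,"ry": 0,"rz": 0,"jaw": 0.1},{"tx": 0,"ty": 0,"tz": 35,"rx": 0,"ry": 0,"rz": 0,"jaw": 0.1},{"tx": 0,"ty": 0,"tz": 75,"rx": 0,"ry": 0,"rz": 0,"jaw": 0.1},{"tx": 0,"ty": 0,"tz": 110,"rx": 0,"ry": 0,"rz": 0,"jaw": 0.1},{"tx": -20,"ty": -40,"tz": 130,"rx": 0,"ry": 0,"rz": 0,"jaw": 0.1},{"tx": -40,"ty": -80,"tz": 130,"rx": 0,"ry": 0,"rz": 0,"jaw": 0.1},{"tx": -40,"ty": -90,"tz": 130,"rx": 0,"ry": 0,"rz": 0,"jaw": 0.1}])

```text
time_s: 22.55
position: [0.4367, -0.0355, 0.2627]
tool_rot: [[0.142, 0.99, 0.003], [0.99, -0.142, -0.002], [-0.002, 0.003, -1.0]]
ft_force: [0.1, -0.2, 0.2]
grip_width: 0.0469
```

```bash
python3 -c "
from ov import *
snap([('wrist','w22'),('side','s22'),('top','t22')])
delta(np.array([.478,.0567,.1314]),down(np.radians(-8)))
crop('s22',240,190,360,280,'pics/s22z.png');crop('t22',260,215,390,315,'pics/t22z.png')"
```

```text
t=22.70 pos [ 0.4382 -0.0333  0.2617] d mm [  39.8   90.  -130.3] rv [0.0006 0.0016 0.0017] F [-0.24 -0.25  0.1 ] w 0.0473 q [-20.   9.  87.   0.  84. -12.]
scale 6.666666666666667
scale 6.0
```

View pics/w22.png

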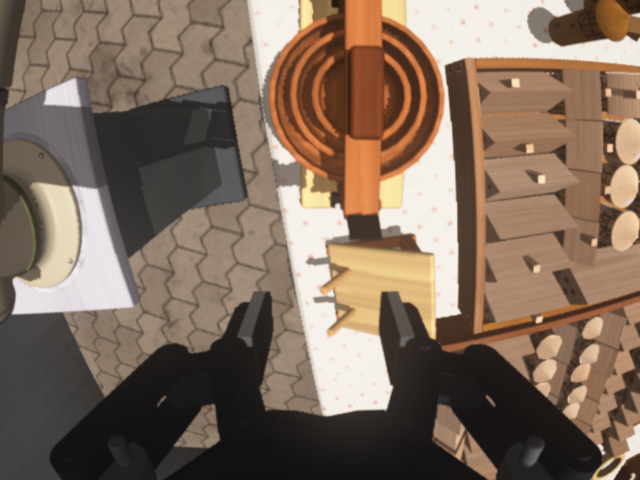

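View pics/s22z.png

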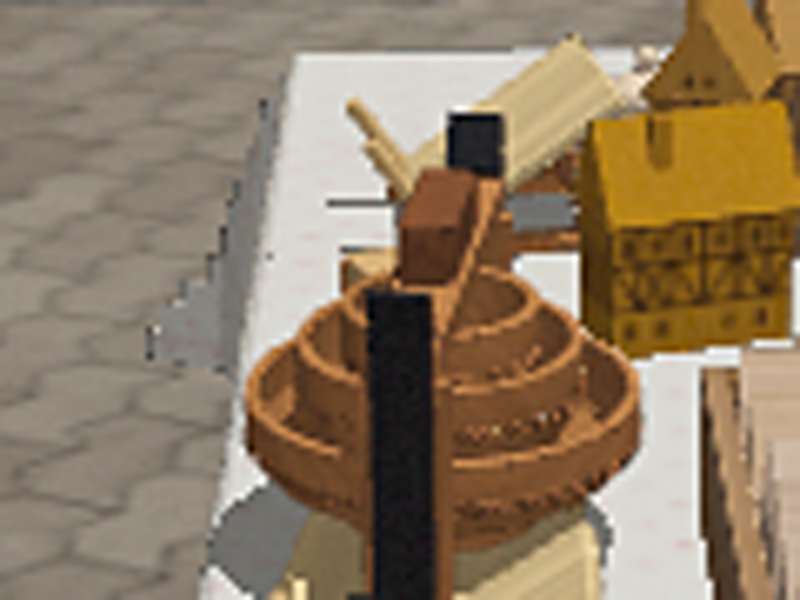

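View pics/t22.png

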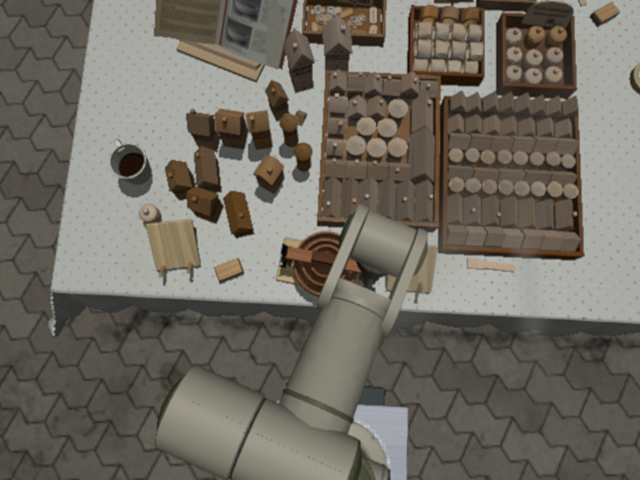

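Run:
```python
from g import *
for nm,f,off,k,sz,out in(("w22",True,(320,180),7,(90,80),'a'),("t22",False,(270,230),7,(50,80),'b')):
    d=load(nm);o=np.array(off);im=cv2.resize(d['image'][o[1]:o[1]+sz[1],o[0]:o[0]+sz[0],::-1],None,fx=k,fy=k,interpolation=cv2.INTER_CUBIC)
    W=lambda B:np.array([.478,.0567,0])+np.array(B)@Ro.from_rotvec([0,0,-.14]).as_matrix().T
    for s in(1,-1):
        for q,c in(([[.012,s*.104,.151],[-.012,s*.104,.151]],(0,255,0)),([[.012,s*.0985,.151],[-.012,s*.0985,.151]],(255,255,0)),([[.014,s*.098,.126],[-.014,s*.098,.126]],(255,0,255))): draw(im,proj(d,W(q),f),o,k,c)
    cv2.imwrite(f'pics/{out}.png',im)
cv2.imwrite('pics/fin.png',np.hstack([cv2.imread('pics/a.png')[:, :450],cv2.imread('pics/b.png')]))
```

```text
(no output)
```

View pics/fin.png

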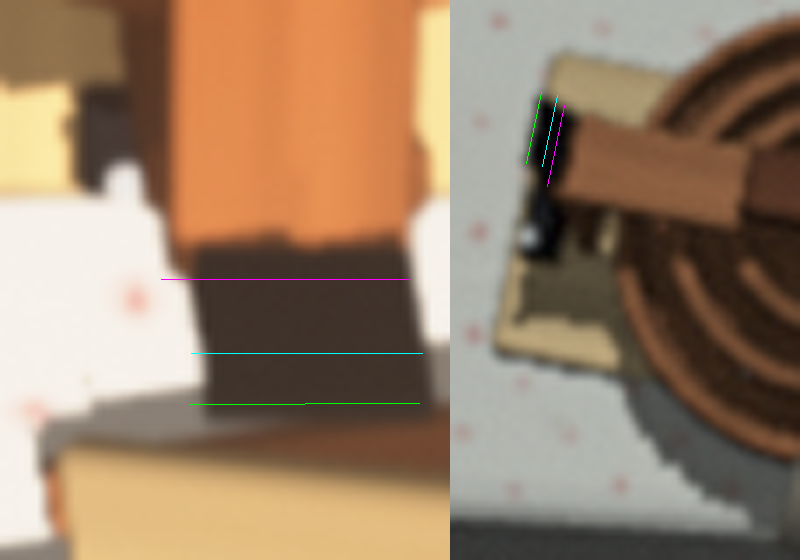

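```bash
python3 -c "
from rig import env
print(env.observe()['qvel'].round(2)); print(env.close_job())"
```

```text
[ 1.95  0.57  0.02  0.13 -0.1   0.23]
the job is handed in; nothing more can be done
None
```

The three lids are nested in the carrier and the hold-down bar is pressed down under both spring hooks. I handed the job in at about 22.7 s; no verdict comes back.

**What I did:**
- I drew each lid off its easel along its own axis, levelled it and lowered it until light contact of about 5–8 N. Then I opened the jaws slightly and lifted straight up.
- I laid the bar across the carrier and pressed it down. The resistance rose to about 9 N and fell to zero as the hooks snapped. The bar then met the posts with a 21 N reaction, with the tool at 131.3 mm against 131.4 mm expected.

**What the last checks showed:**
- The last pictures show all three lids level and nested. The lid centres, measured before the bar went on, were within about 1.5 mm of each other.
- The bar lies grip up on both posts. Both hook noses cover its ends and look upright to within about 2 mm.
- The goods round about look unmoved, and the gripper was clear of everything.

**Where measurements disagreed or were weak:**
- The carrier's position differed between the top and wrist cameras: about 5 mm in x and 1–2 mm in y. I used x between the two, took y mainly from the hook edges, and checked it by the near-zero sideways force while pressing.
- The arm was still settling slowly, at up to 2 degrees/s, when I handed in.

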